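# Set out the fitting kit on and around the timber block

### The arm

A 6-joint arm with a two-finger parallel gripper is mounted at the origin on a cart in front of the work surface, level with it; the furniture and walls round the work are solid. World frame = base frame: x ahead of the robot, y to its left, z up, the work surface at z = 0. Lengths are in mm, angles in rad, forces in N, time in s.
With the tool pointing down it reaches from about 275 to 750 mm from the base axis. Payload 10.2 kg.
Tool frame: the origin (TCP) lies at the very end of the fingers, on their centre line; the grasp point (between the pads) lies ctrl.grip_depth behind it (ctrl.grip_depth is the distance from the TCP to the grasp point, in mm); z points along the fingers, y is the direction in which the jaws open and shut (so a half turn about z gives the same grasp; the last joint's range is limited). The gripper opens to 85 mm and grips with 20 to 120 N. Pads are 22 mm wide; open, the fingers measure 114 mm over their backs; the gripper's body (76 mm by 85 mm) begins 54 mm behind the grasp point. The pads swing forward as they close: fully open they stand 13 mm farther back than shut.
Start: joints at [0.966, 0.313, 1.498, -0, 1.331, -0.223], TCP at [195.623, 487.199, 231.294] pointing down, gripper open.
Joint ranges: [-2.94, 2.94], [-0.97, 2.17], [0.19, 2.56], [-1.23, 4.37], [0.02, 3.11], [-2.88, 2.88]. Speed limits (rad/s): [2.39, 2.39, 3.01, 3.14, 3.14, 3.14].

### API

Orientations are given as a unit quaternion [w, x, y, z].
In Python, from rig import telemetry, eyes, ctrl, nets gives the robot as it stands. The module is installed in compiled form; this text tells all that it offers.
- The arm moves only by the tool drive_tool, never from a script. Its argument "series" is text: rows parted by semicolons, each of 7 numbers parted by spaces: the shift along the tool's x, y, z normalised to -1 to 1, where 1 is 0.12 m, then the turn, a rotation vector about the tool's x, y, z normalised to -1 to 1, where 1 is 0.5 rad, then the opening, from 0 (shut) to 1 (fully open). In form: tx ty tz wx wy wz hand; .... A call has 1 to 20 rows; each row is the pose to reach, as a shift and turn from the pose measured when the call began, along the tool's axes at that moment; what a row does not reach only later rows make up. A row lasts 1/10 s, in which the tool goes at most 50 mm and 8.59 degrees, less where a joint would pass 70% of its speed; a pose out of reach is approached as far as the arm can. A call with a number of a shift or a turn outside -1 to 1 is refused whole. A call with a gripper value outside its range is refused whole. The fingers move at their own pace and stop on an object; "newtons" is the grip in N (left out, the last holds). Time passes only in rows, so rows that repeat a pose let the fingers close. It gives the time, the measured TCP pose, the force and the opening at its end, in the units of the state.
- telemetry.sense(): the state, without advancing time (a new reading comes with each control period).
- eyes.capture(name): name is "scene" or "top" or "wrist"; returns a dict with "frame" (400x640x3 uint8, red, green, blue), "fx", "fy", "cx", "cy" (pixels), "view" (4x4, takes a point from world to camera coordinates). Camera axes: x right, y up, looking along -z (the intrinsics and any distortion apply to the point x, -y, -z); pixel columns grow to the right and rows downward; lengths in mm; the calibration is good to about 2 mm. The wrist camera is an equidistant fisheye: a pixel r from the principal point sees the ray r / f radians off the axis. A picture is of the moment at which its call begins. There is no depth.
- ctrl.finish_job(): hands the job in, once; it reports no verdict.
Trained networks look in a picture, given as the dict that the camera call returned (one of the last four; its "shot" number tells which), for a name from the list of things; names that differ only in an ending like _2 or _b are one class to them, and where a whole thing is asked for, a point or a joint stands for the part that bears it (a point fixed in the world has none). Each returns a list of dicts, best first, with "confidence" (0 to 1); they miss things now and then, are a little off and sometimes report something else, mostly with a low value. They report only what shows in the picture. A call takes as long as a camera call. They do not tell look-alikes from the thing itself.
- nets.spot_in(name, picture): "rect" ([left, top, right, bottom] in pixels, round what is visible of it).
The state is a dict: "time_s": time; "joints": joint angles; "dq": joint speeds; "tau": joint torques, N m; "eef_pos": TCP position; "ee_rot": TCP orientation; "force": force on the tool from outside, world axes, zero at the start; "wrist_torque": the same for the moment, N m; "grip_width": opening from 0.0 (shut) to 1.0 (fully open).
Only numpy, scipy, OpenCV 4.12 (cv2) and the standard library are available. Lean on these libraries where they do the work, as an engineer would, in place of code of your own. Each camera call takes 0.05 s, during which the arm holds its last target. There are 200 camera calls.

### The job

Set out the fitting kit, left and right as seen from the robot: on top of the thick timber block stand the smaller jar in the middle, the bolt upright on its head midway across the bare wood between the jar and the block's left end, and the nut flat midway between the jar and the block's right end. On the table, lay the larger of the two spanners that lie on the bare table (not those on the dark mat at the back) in front of the block (the robot's side) and the thin timber offcut behind it, each parallel to the block, centred along its length and with about 4 cm of clear table to the block. Leave the smaller spanner, the pliers and the larger red-lidded jar where they are.

Things in the scene. Friction and masses are not known exactly. Their poses are not given: they have to be found in the camera images.
- block: Thick offcut of pale planed timber, 66 x 215 x 42 mm high, fixed to the table. Origin at the centre of its underside; x across its 66 mm width (away from the robot), y along its 215 mm length (to the robot's left), z up; it may be turned up to 0.25 rad either way from lying straight across in front of the robot. Its flat top is at z = 42 mm.
- jar: The smaller of two jars: plain pale jar and lid without red, 60 mm diameter, 89 mm high, standing on the table, about 0.3 kg. The body is straight-sided up to about 60 mm; grasp it there. Origin at the centre of its underside, z up.
- bolt: Hexagon bolt of plain steel standing on its head, threaded shank up: head about 20 mm across and 9 mm high, shank 9.6 mm diameter from 9 mm up to the top at 41 mm; 0.04 kg. Origin at the centre of the head's underside, z up along the shank.
- nut: Hexagon nut of plain steel lying flat, about 24 mm across the corners, 12 mm high, 0.04 kg. Origin at the centre of its underside, 1 mm above the surface it lies on; z up.
- spanner_large: The larger of the two plain steel spanners on the bare table beside the block; those on the dark mat at the back are scenery (one end open, one end ring), lying flat: 165 mm long, heads up to 43 mm wide, 8 mm thick; straight shank 12 mm wide, its upper side 6 mm above the table, graspable at the middle; 0.13 kg. Origin at mid length, on the underside; y along its length, z up.
- offcut: Thin offcut of darker planed timber lying flat, 40 x 170 x 20 mm high, 0.07 kg. Origin at the centre of its underside; x across its width, y along its length, z up.
- spanner_small: The smaller spanner, the same shape, 133 mm long, heads up to 28 mm wide. Stays where it lies. Origin at mid length, on the underside; y along its length.
- pliers: Combination pliers with red handles, lying flat, 52 x 165 x 15 mm. Stays where it lies. Origin at the centre of its underside; y along its length.
- big_jar: The larger jar, with a red lid, 68 mm diameter, 99 mm high. Stays where it stands. Origin at the centre of its underside, z up.
Things that resemble listed ones, but are neither listed nor needed, are in the scene too. What is shaped like the offcut but green is not meant.

How it is judged:
By the outcome, as a careful person would: the job done as asked, in the order asked, and still so for the second after the job is handed in, with the robot touching nothing.
It also fails if it takes over 122 s, if anything falls off the work surface, if the arm or the gripper's body presses on something with over 40 N, if the wrist force passes 120 N, or if a joint passes its speed limit or range.

## Working session

There is one attempt and no reset: what is moved stays moved. The work goes in short steps, Python scripts to look and compute and a tool call to move; the robot and the scene stay as the last step left them, time stands still between calls to the robot, and variables do not carry over. Pictures are saved under pics/ and viewed, about 12 in all and at most 16, crops included, and the job is handed in when it is done.

Besides the shell and the picture viewer there is one more tool, called after "Request:" as name(argument=value, ...) on one line, values as JSON. drive_tool: Moves the arm, as the interface text tells. Scaled input: -1 to 1 covers 0.12 m each way for a shift and 0.5 rad each way for a turn. Its arguments: {"type":"object","properties":{"series":{"type":"string"},"newtons":{"type":"number"}},"required":["series"]}

```bash
mkdir -p pics
cat > h.py <<'E'
import numpy as np, cv2
from rig import telemetry, eyes, ctrl, nets
def save(p,n,crop=None,k=1):
    f=p['frame'][:,:,::-1]
    if crop: l,t,r,b=crop; f=f[t:b,l:r]
    if k!=1: f=cv2.resize(f,None,fx=k,fy=k,interpolation=cv2.INTER_CUBIC)
    cv2.imwrite('pics/'+n+'.png',f)
def ray(p,u,v,fish=False):
    x,y=(u-p['cx'])/p['fx'],(v-p['cy'])/p['fy']
    if fish:
        r=np.hypot(x,y); d=np.array([x/r*np.sin(r),-y/r*np.sin(r),-np.cos(r)]) if r>0 else np.array([0,0,-1.])
    else: d=np.array([x,-y,-1.])
    V=np.array(p['view']); R=V[:3,:3]; return -R.T@V[:3,3], R.T@d
def at(p,u,v,z,fish=False):
    c,d=ray(p,u,v,fish); return (c+d*(z-c[2])/d[2])[:2]
def pix(p,P,fish=False):
    V=np.array(p['view']); q=V[:3,:3]@np.array(P,float)+V[:3,3]; x,y,z=q[0],-q[1],-q[2]
    if fish:
        r=np.hypot(x,y); th=np.arctan2(r,z); return p['cx']+p['fx']*th*x/r, p['cy']+p['fy']*th*y/r
    return p['cx']+p['fx']*x/z, p['cy']+p['fy']*y/z
E
python3 - <<'E'
from h import *
print(telemetry.sense(), ctrl.grip_depth)
ps={n:eyes.capture(n) for n in ('scene','top','wrist')}
for n,p in ps.items():
    save(p,n+'0'); print(n,p['fx'],p['cx'],p['cy'],np.round(ray(p,320,200)[0]))
for o in ['block','jar','bolt','nut','spanner_large','offcut','spanner_small','pliers','big_jar']:
    for n in ('top','scene'):
        print(o,n,[(np.round(d['rect']).tolist(),round(d['confidence'],2)) for d in nets.spot_in(o,ps[n])][:4])
E
```

```text
{'time_s': 0.0, 'joints': array([ 9.65568718e-01,  3.13487470e-01,  1.49844890e+00,  1.72820835e-05,
        1.33097734e+00, -2.23435045e-01]), 'dq': array([-7.39904583e-04,  4.14857237e-04, -1.00855197e-03,  9.26329457e-04,
        1.25395653e-03, -1.98932567e-05]), 'tau': array([-3.50692553e-04, -4.12267900e+01, -2.59740347e+01, -1.77770071e-04,
        4.19085860e-03, -1.85671365e-05]), 'eef_pos': array([195.48311275, 486.97530759, 230.71145023]), 'ee_rot': array([-2.73596357e-04,  1.89740950e-01,  9.81833965e-01, -6.01259522e-04]), 'force': array([-0.67912119,  0.45587519, -0.65361012]), 'wrist_torque': array([ 0.00097381, -0.01211086,  0.03356265]), 'grip_width': 0.9964494632708985} 18.700000000000003
scene 466.4963225260529 324.21928450201443 199.43365371930233 [-395. 1366.  965.]
top 517.5264830508827 326.45250488002404 191.92654732526623 [ 176.  100. 1627.]
wrist 309.70691628693146 316.0153545804509 197.72326471842524 [136. 512. 372.]
block top [([316.0, 159.0, 387.0, 196.0], 0.62)]
block scene [([306.0, 186.0, 357.0, 206.0], 0.79)]
jar top [([426.0, 230.0, 452.0, 253.0], 0.67)]
jar scene [([398.0, 170.0, 413.0, 194.0], 0.87), ([329.0, 242.0, 333.0, 255.0], 0.42)]
bolt top []
bolt scene []
nut top [([272.0, 143.0, 277.0, 149.0], 0.37)]
nut scene []
spanner_large top [([465.0, 175.0, 477.0, 222.0], 0.8), ([427.0, 229.0, 451.0, 250.0], 0.44)]
spanner_large scene [([330.0, 240.0, 336.0, 253.0], 0.61)]
offcut top [([148.0, 167.0, 200.0, 196.0], 0.55), ([432.0, 170.0, 442.0, 214.0], 0.43)]
offcut scene [([255.0, 235.0, 297.0, 262.0], 0.9), ([208.0, 257.0, 265.0, 282.0], 0.8)]
spanner_small top [([414.0, 126.0, 443.0, 160.0], 0.7), ([261.0, 171.0, 266.0, 207.0], 0.49), ([218.0, 162.0, 234.0, 218.0], 0.17)]
spanner_small scene []
pliers top [([430.0, 169.0, 446.0, 217.0], 0.88)]
pliers scene [([362.0, 173.0, 394.0, 188.0], 0.65)]
big_jar top [([416.0, 127.0, 442.0, 158.0], 0.85)]
big_jar scene []
```

Run:
```python
from h import *
p=eyes.capture('top'); save(p,'top1',(130,60,530,300),2)
for u,v in [(130,60),(530,60),(130,300),(530,300),(330,180)]: print(u,v,np.round(at(p,u,v,0)))
```

```text
130 60 [941. 739.]
530 60 [ 965. -611.]
130 300 [154. 674.]
530 300 [ 166. -557.]
330 180 [538.  65.]
```

View pics/top1.png

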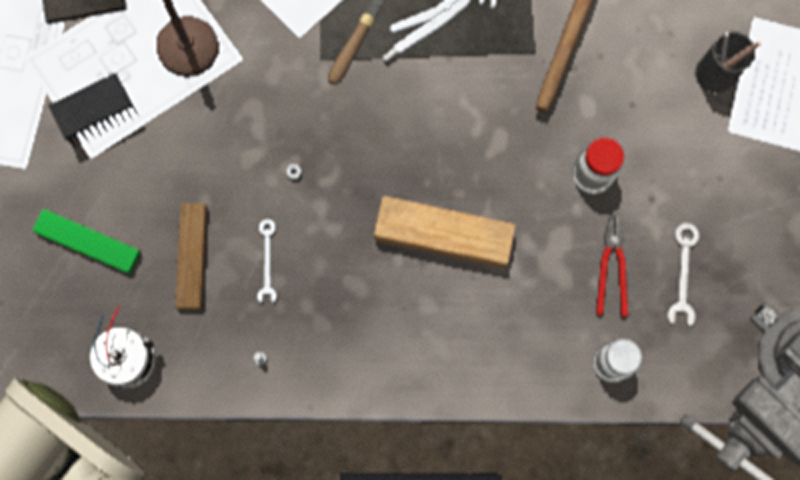

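View pics/wrist0.png

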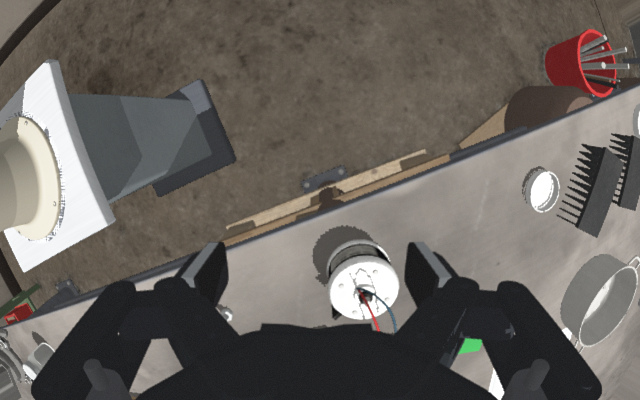

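Right spanner (crop 685,275, ~168 mm) is the larger and the left one (267,260, ~131 mm) the smaller. The plain jar is at (617,360), the red-lidded one at (603,165), the bolt at (260,360) and the nut at (293,172). The brown offcut is at (191,257), with a green decoy beside it, and the block at (445,230). Now I'll measure them.

```bash
cat > m.py <<'E'
from h import *
def seg(p,rect,th=25):
    """mask of what differs from the local table colour inside rect; returns largest contour (full px)"""
    l,t,r,b=rect; f=p['frame'][t:b,l:r].astype(int); bg=np.median(f.reshape(-1,3),0)
    return f-bg
def big(m,l,t):
    c=max(cv2.findContours(m.astype(np.uint8),cv2.RETR_EXTERNAL,cv2.CHAIN_APPROX_NONE)[0],key=cv2.contourArea)
    return c[:,0,:]+[l,t]
def rectw(p,c,z,fish=False):
    w=np.array([at(p,u,v,z,fish) for u,v in c],np.float32)
    (x,y),(a,b),ang=cv2.minAreaRect(w)
    if a>b: ang+=90; a,b=b,a
    th=(np.radians(ang)+np.pi/2)%np.pi-np.pi/2  # direction of short axis
    return np.round([x,y,a,b],1),round(float(th),3)
E
python3 - <<'E'
from m import *
p=eyes.capture('top'); F=p['frame'].astype(int); R,G,B=F[...,0],F[...,1],F[...,2]
def go(name,box,m,z):
    l,t,r,b=box; c=big(m[t:b,l:r],l,t); print(name,len(c),rectw(p,c,z))
sat=R-B
go('block',(310,150,395,205),(sat>40)&(R>150),42)
go('offcut',(205,155,245,225),sat>35,20)
br=F.min(2)
for n,box,z in [('spL',(460,165,490,230),6),('spS',(255,165,272,215),6),('nut',(268,138,284,154),12),('bolt',(253,232,268,248),40)]:
    go(n,box,br>145,z)
go('jarlid',(425,226,455,250),br>165,89)
ov=p['frame'].copy(); 
a=cv2.resize(ov[220:260,420:460],(300,300),interpolation=3); b=cv2.resize(ov[165:231,450:500],(300,300*66//50),interpolation=3)[:300]
c=cv2.resize(ov[230:250,250:270],(300,300),interpolation=3); d=cv2.resize(ov[136:156,266:286],(300,300),interpolation=3)
e=cv2.resize(ov[165:215,240:290],(300,300),interpolation=3)
g=np.zeros((300,300,3),np.uint8)
im=np.vstack([np.hstack([a,b]),np.hstack([c,d])]); cv2.imwrite('pics/crops.png',im[:,:,::-1])
E
```

```text
block 169 (array([548.2,  -2.9,  66.9, 215. ]), -0.203)
offcut 125 (array([507.5, 398.1,  40.2, 168.6]), 1.563)
spL 124 (array([ 490.4, -388.4,   41.9,  165.9]), 1.475)
spS 98 (array([503.4, 280.5,  28.5, 133.6]), -1.539)
nut 20 (array([649.1, 239.6,  20.1,  22.7]), 0.014)
bolt 16 (array([342.9, 280.8,  15.3,  15.4]), -1.535)
jarlid 64 (array([ 345.5, -264.3,   48.3,   56.9]), -0.03)
```

View pics/crops.png

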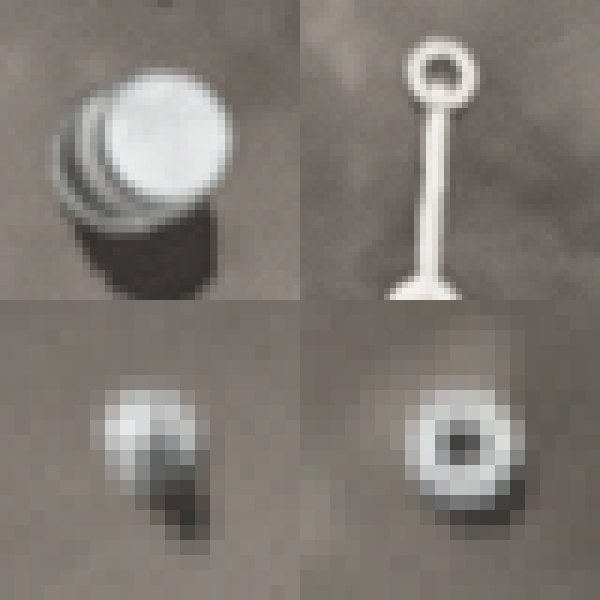

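Crops confirm a plain pale jar, the larger spanner, the bolt upright and the nut flat. Next is a move planner that splits moves into calls.

```bash
cat > plan.py <<'E'
import sys
from h import *
from scipy.spatial.transform import Rotation as Ro, Slerp
def rot(psi,tilt=0):  # tool y at angle psi, z down, then tilt about tool y
    y=np.array([np.cos(psi),np.sin(psi),0]); z=np.array([0,0,-1.]); x=np.cross(y,z)
    return Ro.from_matrix(np.stack([x,y,z],1))*Ro.from_rotvec([0,tilt,0])
def cur():
    s=telemetry.sense(); q=s['ee_rot']; return np.array(s['eef_pos']),Ro.from_quat([q[1],q[2],q[3],q[0]]),s
def plan(way):
    """way: list of (x,y,z,psi[,tilt]); prints one line per call: shift/120mm, turn/0.5rad"""
    P,R,_=cur()
    for w in way:
        T=np.array(w[:3],float); RT=rot(*w[3:]); d=(R.inv()*RT).as_rotvec()
        n=max(1,int(np.ceil(np.linalg.norm(d)/.48)),int(np.ceil(np.linalg.norm(T-P)/160)))
        while True:
            out=[]
            for i in range(n):
                Ri=R*Ro.from_rotvec(d*i/n); out.append(np.r_[Ri.inv().apply((T-P)/n)/120,d/n/.5])
            if np.abs(out).max()<=1: break
            n+=1
        for o in out: print(' '.join('%.3f'%v for v in o))
        print('--'); P,R=T,RT
if __name__=='__main__':
    way=[tuple(map(float,a.split(','))) for a in sys.argv[1:]]
    P,R,s=cur(); M=R.as_matrix(); print('t',s['time_s'],np.round(P,1),'psi',round(np.arctan2(M[1,1],M[0,1]),4),'z',np.round(M[:,2],3),'F',np.round(s['force'],1),'g',round(s['grip_width'],3)); plan(way)
E
python3 plan.py 400,100,230,-0.2 350,-215,230,-0.2
```

```text
t 1.15 [195.6 487.2 231.3] psi 1.189 z [ 0. -0. -1.] F [ 0.3 -0.1 -0.1] g 1.002
-0.696 -0.590 0.003 0.000 0.000 0.694
-0.855 -0.318 0.003 0.000 0.000 0.694
-0.912 -0.008 0.003 0.000 0.000 0.694
-0.860 0.303 0.003 0.000 0.000 0.694
--
-0.885 0.038 0.000 0.000 0.000 0.000
-0.885 0.038 0.000 0.000 0.000 0.000
-0.885 0.038 0.000 0.000 0.000 0.000
--
```

Request:
drive_tool(series="-0.35 -0.3 0 0 0 0.35 1;-0.7 -0.59 0 0 0 0.69 1;-0.7 -0.59 0 0 0 0.69 1;-0.7 -0.59 0 0 0 0.69 1;-0.7 -0.59 0 0 0 0.69 1")

```text
time_s: 1.65
eef_pos: [247.0, 390.9, 231.5]
ee_rot: [-0.0, 0.355, 0.935, 0.0]
force: [0.3, 1.0, 0.6]
grip_width: 0.997
```

Request:
drive_tool(series="-0.85 -0.32 0 0 0 0.69 1;-0.85 -0.32 0 0 0 0.69 1;-0.85 -0.32 0 0 0 0.69 1;-0.85 -0.32 0 0 0 0.69 1;-0.85 -0.32 0 0 0 0.69 1")

```text
time_s: 2.15
eef_pos: [297.4, 295.7, 231.4]
ee_rot: [-0.0, 0.508, 0.861, 0.0]
force: [0.0, -0.6, -0.4]
grip_width: 0.997
```

Request:
drive_tool(series="-0.91 0 0 0 0 0.69 1;-0.91 0 0 0 0 0.69 1;-0.91 0 0 0 0 0.69 1;-0.91 0 0 0 0 0.69 1;-0.91 0 0 0 0 0.69 1")

```text
time_s: 2.65
eef_pos: [349.6, 201.6, 231.3]
ee_rot: [-0.001, 0.647, 0.763, 0.0]
force: [0.7, 0.1, -0.3]
grip_width: 1.003
```

Request:
drive_tool(series="-0.86 0.3 0 0 0 0.69 1;-0.86 0.3 0 0 0 0.69 1;-0.86 0.3 0 0 0 0.69 1;-0.86 0.3 0 0 0 0.69 1;-0.86 0.3 0 0 0 0.69 1")

```text
time_s: 3.15
eef_pos: [401.4, 107.2, 231.0]
ee_rot: [-0.001, 0.767, 0.642, 0.0]
force: [0.3, 0.8, 0.1]
grip_width: 0.998
```

Request:
drive_tool(series="-0.9 0 0 0 0 0 1;-0.9 0 0 0 0 0 1;-0.9 0 0 0 0 0 1;-0.9 0 0 0 0 0 1;-0.9 0 0 0 0 0 1")

```text
time_s: 3.65
eef_pos: [382.4, 2.4, 230.9]
ee_rot: [-0.001, 0.766, 0.643, 0.0]
force: [-0.0, -0.4, -1.1]
grip_width: 0.997
```

Request:
drive_tool(series="-0.9 0 0 0 0 0 1;-0.9 0 0 0 0 0 1;-0.9 0 0 0 0 0 1;-0.9 0 0 0 0 0 1;-0.9 0 0 0 0 0 1")

```text
time_s: 4.15
eef_pos: [364.1, -102.3, 230.7]
ee_rot: [-0.001, 0.765, 0.644, 0.001]
force: [0.9, 0.8, 0.4]
grip_width: 0.999
```

Request:
drive_tool(series="-0.9 0 0 0 0 0 1;-0.9 0 0 0 0 0 1;-0.9 0 0 0 0 0 1;-0.9 0 0 0 0 0 1;-0.9 0 0 0 0 0 1")

```text
time_s: 4.65
eef_pos: [346.2, -207.0, 230.3]
ee_rot: [-0.001, 0.764, 0.645, 0.001]
force: [0.4, 0.4, -0.4]
grip_width: 0.999
```

```bash
python3 plan.py
python3 - <<'E'
from h import *
p=eyes.capture('wrist'); save(p,'w1'); print(np.round(ray(p,0,0,True)[0]))
print([d for d in nets.spot_in('jar',p)])
print(pix(p,(345,-264,89),True),pix(p,(345,-264,0),True))
q=eyes.capture('top')
E
```

```text
t 4.65 [ 346.2 -207.   230.3] psi -0.1692 z [-0.001  0.003 -1.   ] F [ 0.4  0.4 -0.4] g 0.999
[ 358. -143.  372.]
[{'rect': [297.6, 197.7, 351.6, 271.6], 'confidence': 0.57}]
(np.float64(324.0260472780696), np.float64(243.39673144837474)) (np.float64(322.4089845739464), np.float64(215.52424702803697))
```

View pics/w1.png

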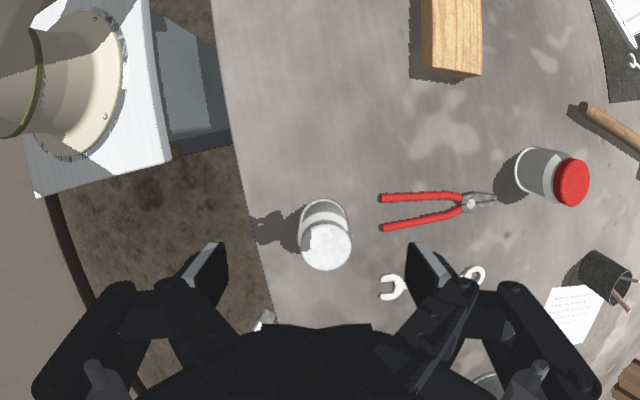

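Jar lid is at (325.5, 245), within 2 px of the prediction. Pliers lie up-right and clear.

Run:
```python
from h import *
import plan
p=eyes.capture('wrist'); a=at(p,325.5,245,89,True); print(a)
plan.plan([(a[0],a[1],126,-0.2),(a[0],a[1],25,-0.2)])
```

```text
[ 346.09208272 -266.49411964]
-0.486 0.084 0.869 -0.002 -0.005 0.061
--
0.000 0.000 0.842 0.000 0.000 0.000
--
```

Request:
drive_tool(series="-0.486 0.084 0.3 0 -0.005 0.06 1;-0.486 0.084 0.6 0 -0.005 0.06 1;-0.486 0.084 0.87 0 -0.005 0.06 1;-0.486 0.084 0.87 0 -0.005 0.06 1;-0.486 0.084 0.87 0 -0.005 0.06 1;-0.486 0.084 0.87 0 -0.005 0.06 1")

```text
time_s: 5.45
eef_pos: [346.9, -266.9, 127.9]
ee_rot: [0.001, 0.774, 0.634, -0.0]
force: [-0.4, -0.2, -0.1]
grip_width: 0.999
```

Run:
```python
from h import *
import plan
p=eyes.capture('wrist'); save(p,'w2')
a=np.array([346.09,-266.49]); print(pix(p,(*a,89),True))
plan.plan([(a[0],a[1],25,-0.2)])
```

```text
(np.float64(313.4809401865045), np.float64(224.49947876850584))
0.004 -0.009 0.857 0.003 0.005 0.003
--
```

View pics/w2.png

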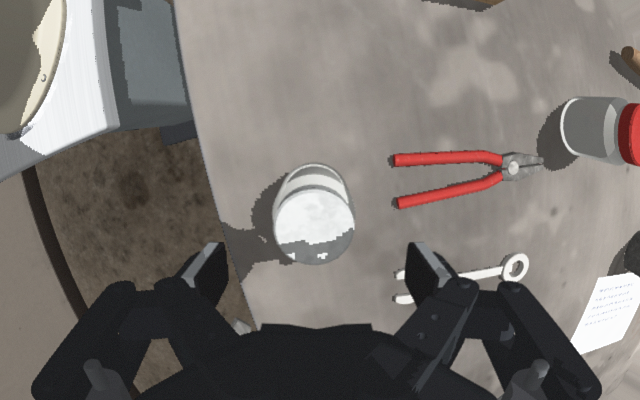

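Lid centred at about (314,225), matching the prediction. I'll descend and grip.

Request:
drive_tool(series="0 -0.01 0.25 0 0 0 1;0 -0.01 0.5 0 0 0 1;0 -0.01 0.7 0 0 0 1;0 -0.01 0.85 0 0 0 1;0 -0.01 0.85 0 0 0 1;0 -0.01 0.85 0 0 0 1")

```text
time_s: 6.1
eef_pos: [346.4, -267.5, 27.0]
ee_rot: [0.002, 0.774, 0.634, -0.0]
force: [-0.4, 0.1, 1.2]
grip_width: 0.998
```

Request:
drive_tool(series="0 0 0 0 0 0 0.4;0 0 0 0 0 0 0.4;0 0 0 0 0 0 0.4;0 0 0 0 0 0 0.4;0 0 0 0 0 0 0.4;0 0 0 0 0 0 0.4;0 0 0 0 0 0 0.4;0 0 0 0 0 0 0.4", newtons=50)

```text
time_s: 6.9
eef_pos: [346.8, -268.0, 28.5]
ee_rot: [0.003, 0.773, 0.634, -0.001]
force: [-3.5, 2.3, 13.8]
grip_width: 0.678
```

```bash
python3 plan.py 346,-266,125,-0.2 548,-3,125,-0.2 548,-3,70,-0.2
```

```text
t 6.9 [ 346.8 -268.    28.5] psi -0.1978 z [ 0.003 -0.006 -1.   ] F [-3.5  2.3 13.8] g 0.678
0.011 -0.006 -0.804 0.009 0.010 0.004
--
0.827 0.405 0.000 0.000 0.000 0.000
0.827 0.405 0.000 0.000 0.000 0.000
0.827 0.405 0.000 0.000 0.000 0.000
--
0.000 0.000 0.458 0.000 0.000 0.000
--
```

Request:
drive_tool(series="0 0 -0.15 0 0 0 0.4;0 0 -0.4 0 0.01 0 0.4;0.01 0 -0.65 0 0.01 0 0.4;0.01 0 -0.8 0 0.01 0 0.4;0.01 0 -0.8 0 0.01 0 0.4;0.01 0 -0.8 0 0.01 0 0.4")

```text
time_s: 7.5
eef_pos: [346.4, -265.9, 124.1]
ee_rot: [0.002, 0.773, 0.634, 0.001]
force: [0.4, 0.3, -4.1]
grip_width: 0.676
```

Request:
drive_tool(series="0.2 0.1 0 0 0 0 0.4;0.5 0.25 0 0 0 0 0.4;0.83 0.4 0 0 0 0 0.4;0.83 0.4 0 0 0 0 0.4;0.83 0.4 0 0 0 0 0.4")

```text
time_s: 8.0
eef_pos: [412.8, -176.8, 123.0]
ee_rot: [0.0, 0.773, 0.635, 0.001]
force: [-0.6, 0.1, -2.1]
grip_width: 0.679
```

Request:
drive_tool(series="0.2 0.1 0 0 0 0 0.4;0.5 0.25 0 0 0 0 0.4;0.83 0.4 0 0 0 0 0.4;0.83 0.4 0 0 0 0 0.4;0.83 0.4 0 0 0 0 0.4")

```text
time_s: 8.5
eef_pos: [478.8, -88.6, 122.3]
ee_rot: [-0.0, 0.773, 0.635, 0.001]
force: [-0.1, 0.1, -2.6]
grip_width: 0.671
```

Request:
drive_tool(series="0.2 0.1 0 0 0 0 0.4;0.5 0.25 0 0 0 0 0.4;0.83 0.4 0 0 0 0 0.4;0.83 0.4 0 0 0 0 0.4;0.83 0.4 0 0 0 0 0.4;0.83 0.4 0 0 0 0 0.4")

```text
time_s: 9.1
eef_pos: [544.6, -1.8, 122.1]
ee_rot: [-0.001, 0.773, 0.634, 0.0]
force: [-0.6, -0.4, -3.8]
grip_width: 0.677
```

Run:
```python
from h import *
import plan
p=eyes.capture('wrist'); save(p,'w3')
for s in (1,-1):
  for t in (1,-1):
    c,n=np.cos(-.203),np.sin(-.203); x,y=33*s,107.5*t
    print(s,t,np.round(pix(p,(548.2+c*x-n*y,-2.9+n*x+c*y,42),True)))
P,R,s=plan.cur(); print(P,s['force'],R.as_matrix()[:,2],np.arctan2(R.as_matrix()[1,1],R.as_matrix()[0,1]))
plan.plan([(548.2,-4.2,71,-0.203)])
```

```text
1 1 [368.  61.]
1 -1 [356. 322.]
-1 1 [275.  60.]
-1 -1 [282. 322.]
[544.65825878  -1.77873876 122.27978862] [-0.16448989 -1.23453622 -3.63707263] [-3.24068589e-04  1.08443409e-03 -9.99999359e-01] -0.1975406127835564
-0.014 0.033 0.427 -0.001 -0.002 0.011
--
```

View pics/w3.png

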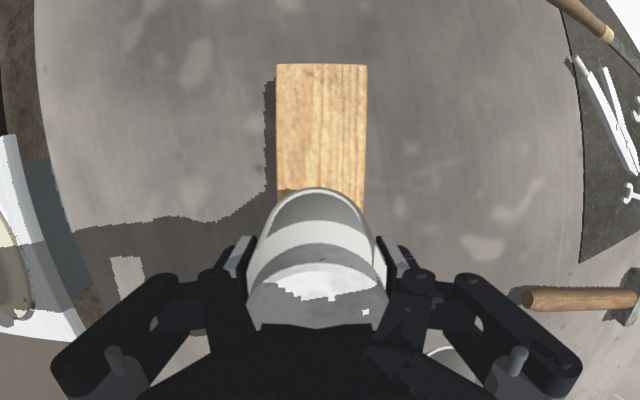

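Block corners match the prediction to within 4 px and the jar is held well. Placing.

Request:
drive_tool(series="-0.01 0.03 0.15 0 0 0.01 0.4;-0.02 0.03 0.3 0 0 0.01 0.4;-0.02 0.03 0.4 0 0 0.01 0.4;-0.02 0.03 0.42 0 0 0.01 0.4;-0.02 0.03 0.42 0 0 0.01 0.4;-0.02 0.03 0.42 0 0 0.01 0.4")

```text
time_s: 9.75
eef_pos: [548.1, -5.0, 72.6]
ee_rot: [-0.0, 0.775, 0.632, 0.001]
force: [-0.3, -0.5, -3.0]
grip_width: 0.675
```

```bash
python3 plan.py 548,-4.2,70.5,-0.2
```

```text
t 9.75 [548.1  -5.   72.6] psi -0.2027 z [ 0.001  0.001 -1.   ] F [-0.3 -0.5 -3. ] g 0.675
0.006 -0.002 0.018 0.001 -0.002 -0.005
--
```

Request:
drive_tool(series="0 0 0.01 0 0 0 0.4;0 0 0.02 0 0 0 0.4;0 0 0.025 0 0 0 0.4;0 0 0.025 0 0 0 0.4")

```text
time_s: 10.15
eef_pos: [548.4, -4.9, 70.7]
ee_rot: [0.0, 0.775, 0.632, 0.001]
force: [-3.0, 1.6, 5.6]
grip_width: 0.677
```

Contact (Fz sign flipped). I'll open, then go up.

Request:
drive_tool(series="0 0 0 0 0 0 0.8;0 0 0 0 0 0 0.9;0 0 0 0 0 0 1;0 0 0 0 0 0 1;0 0 0 0 0 0 1;0 0 0 0 0 0 1")

```text
time_s: 10.75
eef_pos: [548.4, -4.9, 70.7]
ee_rot: [0.0, 0.775, 0.632, 0.001]
force: [-0.4, -0.1, 0.5]
grip_width: 0.997
```

Request:
drive_tool(series="0 0 -0.2 0 0 0 1;0 0 -0.5 0 0 0 1;0 0 -0.8 0 0 0 1;0 0 -1 0 0 0 1;0 0 -1 0 0 0 1;0 0 -1 0 0 0 1")

```text
time_s: 11.35
eef_pos: [548.0, -5.0, 190.5]
ee_rot: [0.0, 0.775, 0.632, 0.001]
force: [-0.3, -0.3, -1.6]
grip_width: 1.0
```

```bash
python3 plan.py 380,222,180,-0.2
```

```text
t 11.35 [548.   -5.  190.5] psi -0.2026 z [ 0.002  0.001 -1.   ] F [-0.3 -0.3 -1.6] g 1.0
0.785 -0.876 0.043 0.002 -0.001 -0.003
0.787 -0.875 0.043 0.002 -0.001 -0.003
--
```

Request:
drive_tool(series="0.4 -0.44 0 0 0 0 1;0.785 -0.875 0 0 0 0 1;0.785 -0.875 0.04 0 0 0 1;0.785 -0.875 0.04 0 0 0 1;0.785 -0.875 0.04 0 0 0 1;0.785 -0.875 0.04 0 0 0 1")

```text
time_s: 11.95
eef_pos: [464.5, 107.8, 185.0]
ee_rot: [0.0, 0.775, 0.632, 0.001]
force: [0.6, 0.0, -1.0]
grip_width: 0.998
```

Request:
drive_tool(series="0.4 -0.44 0 0 0 0 1;0.785 -0.875 0 0 0 0 1;0.785 -0.875 0.04 0 0 0 1;0.785 -0.875 0.04 0 0 0 1;0.785 -0.875 0.04 0 0 0 1;0.785 -0.875 0.04 0 0 0 1")

```text
time_s: 12.55
eef_pos: [381.7, 220.3, 180.0]
ee_rot: [0.0, 0.776, 0.631, 0.001]
force: [0.5, -0.2, 0.8]
grip_width: 0.997
```

Run:
```python
from h import *
import plan
q=eyes.capture('top'); F=q['frame'].astype(int)
l,t,r,b=330,135,385,205
p=eyes.capture('wrist')
u,v=pix(p,(343,281,40),True); print('pred',u,v)
u,v=int(u),int(v); L,T=max(u-50,0),max(v-50,0); print(L,T)
a=cv2.resize(p['frame'][T:T+100,L:L+100],(400,400),interpolation=3)
c=cv2.resize(q['frame'][135:205,320:390],(400,400),interpolation=3)
cv2.imwrite('pics/b1.png',np.hstack([a,c])[:,:,::-1])
print(pix(q,(548.2,-4.5,131)),[(d['rect'],d['confidence']) for d in nets.spot_in('jar',q)])
P,R,s=plan.cur(); print(P)
```

```text
pred 260.1981861786723 132.9852677406122
210 82
(np.float64(354.5020861088076), np.float64(167.45037840228977)) [([342.9, 159.5, 365.2, 184.1], 0.62)]
[381.43602787 220.44634235 180.04658802]
```

View pics/b1.png

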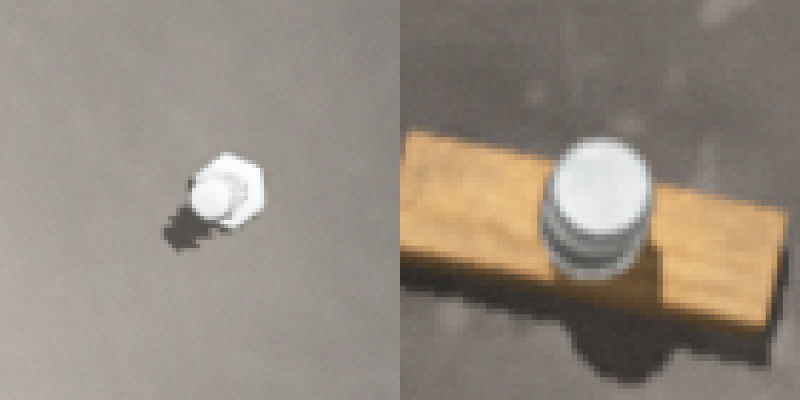

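Jar stands centred on the block to within about 2 mm. In the wrist crop the bolt's shank top is at (262,131.6) and its head at (267,129.4).

Run:
```python
from h import *
import plan
p=eyes.capture('wrist'); a=at(p,262.1,131.6,41,True); b=at(p,266.9,129.4,7,True); print(a,b)
```

```text
[344.9046301  282.00180925] [344.14699216 282.75382397]
```

```bash
python3 plan.py 343.9,279.7,75,-0.2,-0.15 343.9,279.7,13,-0.2,-0.15
```

```text
t 12.75 [381.3 220.6 180.1] psi -0.2049 z [ 0.001  0.    -1.   ] F [-0.8 -0.5 -0.6] g 1.003
0.418 -0.406 0.875 0.002 -0.301 -0.010
--
0.077 0.000 0.511 0.000 0.000 0.000
--
```

Request:
drive_tool(series="0.2 -0.2 0.4 0 -0.15 0 0.6;0.418 -0.406 0.7 0 -0.3 -0.01 0.6;0.418 -0.406 0.875 0 -0.3 -0.01 0.6;0.418 -0.406 0.875 0 -0.3 -0.01 0.6;0.418 -0.406 0.875 0 -0.3 -0.01 0.6;0.418 -0.406 0.875 0 -0.3 -0.01 0.6")

```text
time_s: 13.35
eef_pos: [345.3, 279.3, 76.6]
ee_rot: [0.048, 0.773, 0.631, -0.056]
force: [0.3, -0.2, 0.2]
grip_width: 0.603
```

```bash
python3 plan.py 343.9,279.7,13,-0.2,-0.15
python3 - <<'E'
from h import *
p=eyes.capture('wrist'); print(pix(p,(344.5,282.4,41),True)); save(p,'w5',(160,60,480,360),2)
E
```

```text
t 13.35 [345.3 279.3  76.6] psi -0.2015 z [-0.027 -0.145 -0.989] F [ 0.3 -0.2  0.2] g 0.603
0.079 -0.014 0.524 0.005 -0.005 -0.004
--
(np.float64(312.44943692904604), np.float64(214.8936817314605))
```

View pics/w5.png

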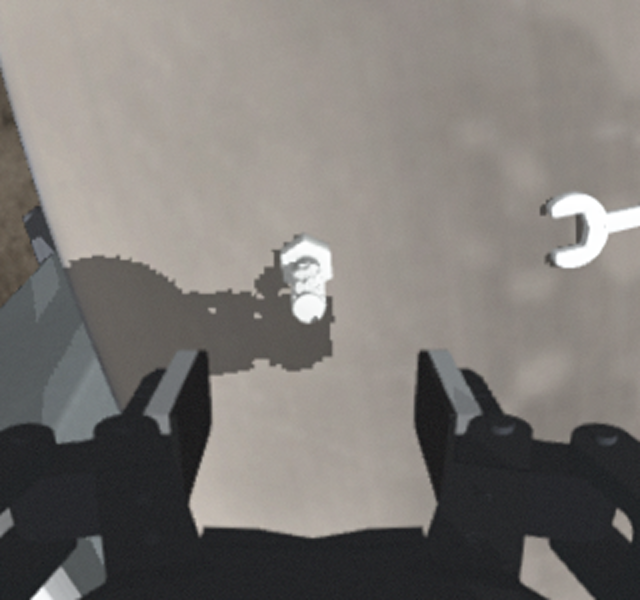

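Request:
drive_tool(series="0.03 0 0.15 0 -0.005 0 0.6;0.06 0 0.32 0 -0.005 0 0.6;0.085 0 0.45 0 -0.005 0 0.6;0.09 0 0.525 0 -0.005 0 0.6;0.09 0 0.525 0 -0.005 0 0.6;0.09 0 0.525 0 -0.005 0 0.6")

```text
time_s: 14.0
eef_pos: [346.4, 280.7, 13.6]
ee_rot: [0.049, 0.773, 0.63, -0.056]
force: [0.4, 0.7, 0.0]
grip_width: 0.598
```

Request:
drive_tool(series="0 0 0 0 0 0 0;0 0 0 0 0 0 0;0 0 0 0 0 0 0;0 0 0 0 0 0 0;0 0 0 0 0 0 0;0 0 0 0 0 0 0;0 0 0 0 0 0 0;0 0 0 0 0 0 0;0 0 0 0 0 0 0", newtons=40)

```text
time_s: 14.9
eef_pos: [346.4, 280.9, 14.2]
ee_rot: [0.049, 0.773, 0.63, -0.056]
force: [-2.4, 0.5, 6.2]
grip_width: 0.093
```

```bash
python3 plan.py 345,280,125,-0.2,-0.15
```

```text
t 14.9 [346.4 280.9  14.2] psi -0.202 z [-0.025 -0.146 -0.989] F [-2.4  0.5  6.2] g 0.093
-0.146 -0.006 -0.912 0.008 -0.002 -0.005
--
```

Request:
drive_tool(series="-0.02 0 -0.15 0 0 0 0;-0.08 0 -0.5 0 0 0 0;-0.146 0 -0.91 0 0 0 0;-0.146 0 -0.91 0 0 0 0;-0.146 0 -0.91 0 0 0 0;-0.146 0 -0.91 0 0 0 0")

```text
time_s: 15.5
eef_pos: [345.1, 279.6, 123.8]
ee_rot: [0.049, 0.773, 0.63, -0.057]
force: [0.3, 0.7, 0.5]
grip_width: 0.097
```

```bash
python3 plan.py 561.4,64,110,-0.2,-0.15 561.4,60.5,60,-0.2,-0.15
```

```text
t 15.5 [345.1 279.6 123.8] psi -0.2021 z [-0.027 -0.147 -0.989] F [0.3 0.7 0.5] g 0.097
-0.455 0.709 0.110 0.002 0.000 -0.002
-0.455 0.708 0.109 0.002 0.000 -0.002
-0.456 0.708 0.108 0.002 0.000 -0.002
--
0.034 0.006 0.416 0.000 0.000 0.000
--
```

Request:
drive_tool(series="-0.15 0.2 0.03 0 0 0 0;-0.3 0.45 0.07 0 0 0 0;-0.455 0.71 0.11 0 0 0 0;-0.455 0.71 0.11 0 0 0 0;-0.455 0.71 0.11 0 0 0 0")

```text
time_s: 16.0
eef_pos: [416.8, 207.1, 117.9]
ee_rot: [0.048, 0.773, 0.63, -0.058]
force: [-1.5, 0.4, -0.9]
grip_width: 0.097
```

Request:
drive_tool(series="-0.15 0.2 0.03 0 0 0 0;-0.3 0.45 0.07 0 0 0 0;-0.455 0.71 0.11 0 0 0 0;-0.455 0.71 0.11 0 0 0 0;-0.455 0.71 0.11 0 0 0 0")

```text
time_s: 16.5
eef_pos: [488.1, 135.7, 112.3]
ee_rot: [0.047, 0.773, 0.63, -0.059]
force: [-0.5, 0.9, -0.6]
grip_width: 0.092
```

Request:
drive_tool(series="-0.15 0.2 0.03 0 0 0 0;-0.3 0.45 0.07 0 0 0 0;-0.455 0.71 0.11 0 0 0 0;-0.455 0.71 0.11 0 0 0 0;-0.455 0.71 0.11 0 0 0 0;-0.455 0.71 0.11 0 0 0 0")

```text
time_s: 17.1
eef_pos: [559.1, 65.2, 107.3]
ee_rot: [0.047, 0.772, 0.631, -0.059]
force: [-0.3, -0.6, -0.8]
grip_width: 0.095
```

```bash
python3 plan.py 561.4,60.5,57.5,-0.203,-0.15
python3 - <<'E'
from h import *
p=eyes.capture('wrist'); save(p,'w6',(160,60,480,360),2)
for t,x in ((107.5,33),(107.5,-33),(30,0)):
    c,n=np.cos(-.203),np.sin(-.203); print(np.round(pix(p,(548.2+c*x-n*t,-4.2+n*x+c*t,42),True)))
E
```

```text
t 17.1 [559.1  65.2 107.3] psi -0.2017 z [-0.033 -0.147 -0.989] F [-0.3 -0.6 -0.8] g 0.095
0.028 0.028 0.415 -0.005 0.003 0.003
--
[371. 147.]
[270. 146.]
[320. 248.]
```

View pics/w6.png

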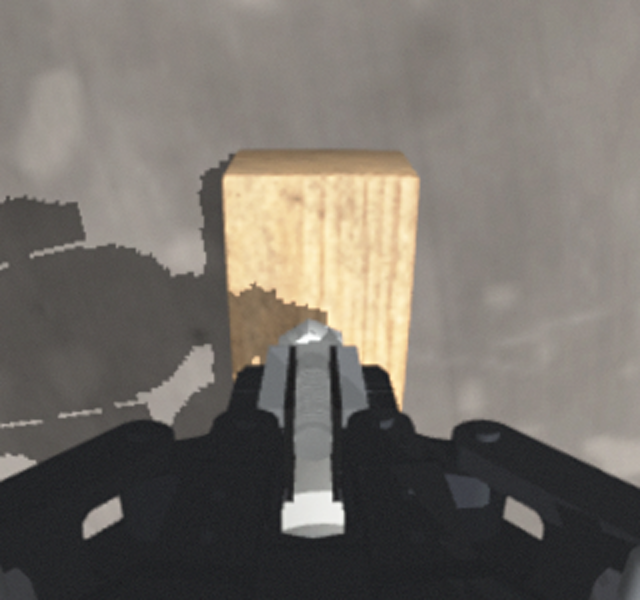

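Block end edges match the prediction within 1.5 px, and the bolt is held head down. Lowering.

Request:
drive_tool(series="0.01 0.01 0.12 0 0 0 0;0.02 0.02 0.25 0 0 0 0;0.028 0.028 0.36 0 0 0 0;0.028 0.028 0.415 0 0 0 0;0.028 0.028 0.415 0 0 0 0;0.028 0.028 0.415 0 0 0 0")

```text
time_s: 17.75
eef_pos: [561.5, 60.4, 57.5]
ee_rot: [0.047, 0.772, 0.631, -0.059]
force: [0.0, 0.7, -0.1]
grip_width: 0.099
```

```bash
python3 plan.py 561.4,60.5,55.5,-0.203,-0.15
```

```text
t 17.75 [561.5  60.4  57.5] psi -0.2016 z [-0.033 -0.147 -0.989] F [ 0.   0.7 -0.1] g 0.099
0.003 -0.001 0.016 -0.005 0.003 0.004
--
```

Request:
drive_tool(series="0.001 0 0.008 0 0 0 0;0.003 0 0.014 0 0 0 0;0.003 0 0.014 0 0 0 0")

```text
time_s: 18.05
eef_pos: [561.7, 60.5, 56.2]
ee_rot: [0.047, 0.772, 0.631, -0.059]
force: [-1.2, -0.3, 4.0]
grip_width: 0.094
```

Contact. I'll release partly (to about 40 mm), then rise along the tool axis, which leans away from the jar.

Request:
drive_tool(series="0 0 0 0 0 0 0.2;0 0 0 0 0 0 0.35;0 0 0 0 0 0 0.5;0 0 0 0 0 0 0.5;0 0 0 0 0 0 0.5;0 0 0 0 0 0 0.5")

```text
time_s: 18.65
eef_pos: [561.7, 60.5, 56.2]
ee_rot: [0.047, 0.772, 0.631, -0.059]
force: [0.2, 0.0, -0.4]
grip_width: 0.502
```

Request:
drive_tool(series="0 0 -0.2 0 0 0 0.5;0 0 -0.5 0 0 0 0.5;0 0 -0.85 0 0 0 0.5;0 0 -1 0 0 0 0.5;0 0 -1 0 0 0 0.5;0 0 -1 0 0 0 0.5")

```text
time_s: 19.25
eef_pos: [565.2, 78.2, 174.0]
ee_rot: [0.047, 0.772, 0.631, -0.06]
force: [0.6, -0.0, -1.2]
grip_width: 0.504
```

```bash
python3 plan.py 645,185,175,-0.2
python3 - <<'E'
from h import *
p=eyes.capture('wrist'); save(p,'w7',(160,100,480,340),2)
print(pix(p,(561.9,63.1,83),True),pix(p,(561.9,63.1,48),True),nets.spot_in('bolt',p))
E
```

```text
t 19.25 [565.2  78.2 174. ] psi -0.2015 z [-0.033 -0.148 -0.988] F [ 0.6 -0.  -1.2] g 0.504
0.992 0.474 -0.161 -0.006 0.304 -0.003
--
(np.float64(315.3347810193372), np.float64(203.5961336246585)) (np.float64(315.5411862226223), np.float64(187.08465092862073)) [{'rect': [305.6, 173.0, 327.2, 209.3], 'confidence': 0.82}]
```

View pics/w7.png

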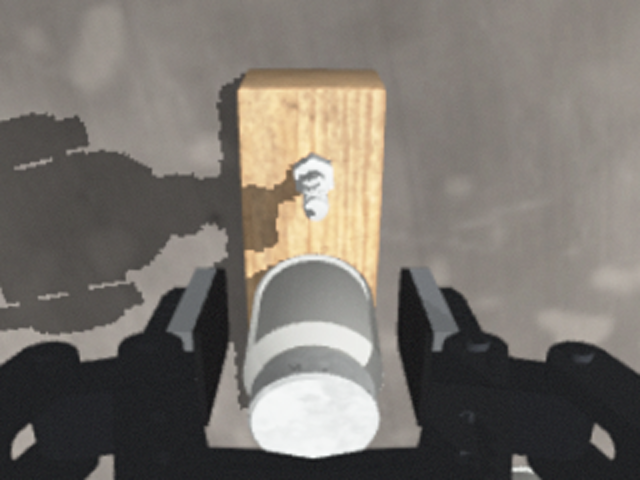

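Bolt stands upright on the wood where predicted. Now the nut.

Request:
drive_tool(series="0.4 0.2 -0.06 0 0.1 0 0.6;0.8 0.4 -0.13 0 0.2 0 0.6;0.99 0.474 -0.16 0 0.304 0 0.6;0.99 0.474 -0.16 0 0.304 0 0.6;0.99 0.474 -0.16 0 0.304 0 0.6;0.99 0.474 -0.16 0 0.304 0 0.6")

```text
time_s: 19.95
eef_pos: [644.2, 183.7, 173.3]
ee_rot: [-0.002, 0.775, 0.632, -0.002]
force: [0.7, 0.9, -0.3]
grip_width: 0.602
```

```bash
python3 plan.py
python3 - <<'E'
from m import *
p=eyes.capture('wrist'); u,v=map(int,pix(p,(649,239.6,12),True)); print(u,v,[(d['rect'],d['confidence']) for d in nets.spot_in('nut',p)])
l,t=u-30,v-30; f=p['frame'][t:t+60,l:l+60]; g=f.min(2).astype(int); bg=np.median(g); m=g>bg+35
c=big(m,l,t); print(rectw(p,c,13,True), rectw(p,c,8,True), bg)
w=np.array([at(p,a,b,13,True) for a,b in c]); ct=w.mean(0); print(ct)
h=cv2.convexHull(w.astype(np.float32))[:,0]
for k in range(0,180,10):
    d=np.array([np.cos(np.radians(k)),np.sin(np.radians(k))]); q=h@d; print(k,round(float(np.ptp(q)),1),end='; ')
cv2.imwrite('pics/n1.png',cv2.resize(f,(480,480),interpolation=3)[:,:,::-1])
E
```

```text
t 19.95 [644.2 183.7 173.3] psi -0.2024 z [-0.006 -0.    -1.   ] F [ 0.7  0.9 -0.3] g 0.602
309 126 [([296.9, 116.4, 322.3, 139.3], 0.66)]
(array([647.8, 238.7,  21.3,  23.4]), -0.982) (array([647.6, 238.6,  21.6,  23.8]), -0.982) 109.0
[648.13703731 238.68421079]
0 21.6; 10 21.8; 20 22.7; 30 23.3; 40 23.5; 50 23.2; 60 22.2; 70 21.9; 80 22.7; 90 23.6; 100 23.7; 110 23.2; 120 21.9; 130 21.7; 140 22.8; 150 23.3; 160 23.0; 170 22.2;
```

View pics/n1.png

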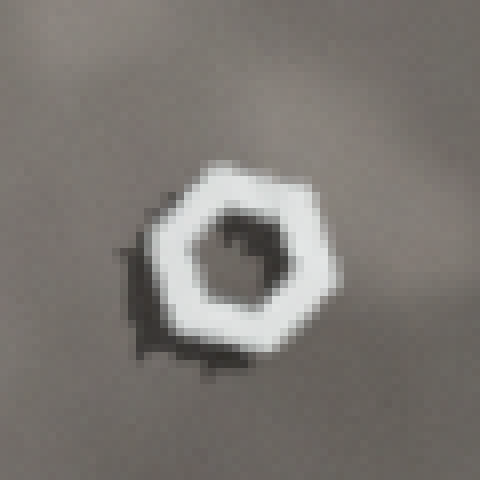

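Nut hexagon is clear; its flat normal lies at about 0.1 rad.

```bash
python3 plan.py 648.1,239.3,60,0.1,0.15 648.1,239.3,3,0.1,0.15
```

```text
t 20.05 [644.4 183.8 173.9] psi -0.2025 z [-0.005  0.    -1.   ] F [ 0.2 -0.4 -0.2] g 0.6
0.460 -0.058 0.949 0.035 0.298 -0.605
--
-0.071 0.000 0.470 0.000 0.000 0.000
--
```

Request:
drive_tool(series="0.2 -0.03 0.3 0.01 0.1 -0.2 0.6;0.4 -0.05 0.6 0.02 0.2 -0.4 0.6;0.46 -0.058 0.95 0.035 0.3 -0.605 0.6;0.46 -0.058 0.95 0.035 0.3 -0.605 0.6;0.46 -0.058 0.95 0.035 0.3 -0.605 0.6;0.46 -0.058 0.95 0.035 0.3 -0.605 0.6;0.46 -0.058 0.95 0.035 0.3 -0.605 0.6")

```text
time_s: 20.75
eef_pos: [649.1, 239.2, 62.6]
ee_rot: [-0.054, 0.669, 0.739, 0.052]
force: [-0.9, -0.7, -0.1]
grip_width: 0.597
```

```bash
python3 - <<'E'
from m import *
import plan
p=eyes.capture('wrist'); u,v=map(int,pix(p,(648.1,238.7,12),True)); print(u,v)
l,t=u-32,v-32; f=p['frame'][t:t+64,l:l+64]; g=f.min(2).astype(int); bg=np.median(g); c=big(g>bg+40,l,t)
print(rectw(p,c,12,True))
E
python3 plan.py 648.1,239.3,3,0.1,0.15
```

```text
313 230
(array([647.2, 243.1,  13.7,  21.8]), -1.296)
t 20.8 [648.9 239.2  62.2] psi 0.0992 z [-0.012  0.15  -0.989] F [ 1.2  0.1 -0.3] g 0.604
-0.073 -0.008 0.488 0.007 -0.002 -0.001
--
```

Request:
drive_tool(series="-0.02 -0.01 0.15 0 0 0 0.6;-0.05 -0.01 0.3 0 0 0 0.6;-0.073 -0.01 0.42 0 0 0 0.6;-0.073 -0.01 0.488 0 0 0 0.6;-0.073 -0.01 0.488 0 0 0 0.6;-0.073 -0.01 0.488 0 0 0 0.6")

```text
time_s: 21.4
eef_pos: [648.3, 239.4, 3.7]
ee_rot: [-0.054, 0.669, 0.739, 0.052]
force: [-0.1, -0.0, 0.5]
grip_width: 0.604
```

Request:
drive_tool(series="0 0 0 0 0 0 0;0 0 0 0 0 0 0;0 0 0 0 0 0 0;0 0 0 0 0 0 0;0 0 0 0 0 0 0;0 0 0 0 0 0 0;0 0 0 0 0 0 0;0 0 0 0 0 0 0;0 0 0 0 0 0 0")

```text
time_s: 22.3
eef_pos: [648.8, 239.5, 4.9]
ee_rot: [-0.054, 0.669, 0.739, 0.053]
force: [-0.9, -0.3, 6.2]
grip_width: 0.258
```

```bash
python3 plan.py 648.1,230,125,0.1,0.15
```

```text
t 22.3 [648.8 239.5   4.9] psi 0.0991 z [-0.009  0.15  -0.989] F [-0.9 -0.3  6.2] g 0.258
0.037 -0.004 -0.501 0.006 -0.001 0.000
0.037 -0.005 -0.501 0.006 -0.001 0.000
--
```

Request:
drive_tool(series="0.02 0 -0.2 0 0 0 0;0.05 0 -0.5 0 0 0 0;0.1 0 -0.85 0 0 0 0;0.12 0 -1 0 0 0 0;0.12 0 -1 0 0 0 0;0.12 0 -1 0 0 0 0")

```text
time_s: 22.9
eef_pos: [648.1, 235.5, 124.6]
ee_rot: [-0.054, 0.669, 0.739, 0.052]
force: [0.3, 0.2, -1.7]
grip_width: 0.261
```

```bash
python3 plan.py 650,-70.7,125,-0.203,0.15 534.3,-70.7,110,-0.203,0.15 534.3,-70.7,49,-0.203,0.15
```

```text
t 22.9 [648.1 235.5 124.6] psi 0.0991 z [-0.01   0.15  -0.989] F [ 0.3  0.2 -1.7] g 0.261
-0.837 -0.079 -0.129 -0.027 -0.001 0.200
-0.841 0.007 -0.129 -0.027 -0.001 0.200
-0.836 0.092 -0.128 -0.027 -0.001 0.200
--
-0.211 -0.944 0.095 0.000 0.000 0.000
--
-0.076 0.000 0.503 0.000 0.000 0.000
--
```

Request:
drive_tool(series="-0.25 -0.02 -0.04 -0.01 0 0.06 0;-0.55 -0.05 -0.08 -0.02 0 0.13 0;-0.84 -0.08 -0.13 -0.027 0 0.2 0;-0.84 -0.08 -0.13 -0.027 0 0.2 0;-0.84 -0.08 -0.13 -0.027 0 0.2 0")

```text
time_s: 23.4
eef_pos: [648.1, 132.6, 123.1]
ee_rot: [-0.053, 0.706, 0.704, 0.054]
force: [0.9, 0.4, 0.1]
grip_width: 0.26
```

Request:
drive_tool(series="-0.25 0 -0.04 -0.01 0 0.06 0;-0.55 0 -0.08 -0.02 0 0.13 0;-0.84 0.01 -0.13 -0.027 0 0.2 0;-0.84 0.01 -0.13 -0.027 0 0.2 0;-0.84 0.01 -0.13 -0.027 0 0.2 0")

```text
time_s: 23.9
eef_pos: [648.7, 31.4, 122.4]
ee_rot: [-0.052, 0.741, 0.668, 0.055]
force: [0.5, 0.5, -0.6]
grip_width: 0.261
```

Request:
drive_tool(series="-0.25 0.03 -0.04 -0.01 0 0.06 0;-0.55 0.06 -0.08 -0.02 0 0.13 0;-0.84 0.09 -0.13 -0.027 0 0.2 0;-0.84 0.09 -0.13 -0.027 0 0.2 0;-0.84 0.09 -0.13 -0.027 0 0.2 0")

```text
time_s: 24.4
eef_pos: [649.0, -69.8, 122.0]
ee_rot: [-0.05, 0.773, 0.63, 0.057]
force: [-0.1, 0.3, -0.6]
grip_width: 0.263
```

```bash
python3 plan.py 534.3,-70.7,95,-0.203,0.15 534.3,-70.7,49,-0.203,0.15
```

```text
t 24.4 [649.  -69.8 122. ] psi -0.2027 z [ 0.025  0.15  -0.988] F [-0.1  0.3 -0.6] g 0.263
-0.233 -0.933 0.197 -0.011 -0.004 -0.001
--
-0.057 0.000 0.379 0.000 0.000 0.000
--
```

Request:
drive_tool(series="-0.08 -0.3 0.05 0 0 0 0;-0.16 -0.6 0.1 -0.01 0 0 0;-0.233 -0.93 0.2 -0.01 0 0 0;-0.233 -0.93 0.2 -0.01 0 0 0;-0.233 -0.93 0.2 -0.01 0 0 0;-0.233 -0.93 0.2 -0.01 0 0 0")

```text
time_s: 25.0
eef_pos: [536.1, -70.1, 95.4]
ee_rot: [-0.047, 0.772, 0.631, 0.059]
force: [0.4, -0.1, 0.6]
grip_width: 0.261
```

```bash
python3 plan.py 534.3,-70.7,48.5,-0.203,0.15
```

```text
t 25.0 [536.1 -70.1  95.4] psi -0.2016 z [ 0.032  0.148 -0.988] F [ 0.4 -0.1  0.6] g 0.261
-0.067 -0.014 0.385 0.003 -0.004 0.003
--
```

Request:
drive_tool(series="-0.02 -0.01 0.12 0 0 0 0;-0.05 -0.01 0.25 0 0 0 0;-0.067 -0.014 0.34 0 0 0 0;-0.067 -0.014 0.385 0 0 0 0;-0.067 -0.014 0.385 0 0 0 0;-0.067 -0.014 0.385 0 0 0 0")

```text
time_s: 25.6
eef_pos: [534.8, -70.7, 48.9]
ee_rot: [-0.047, 0.772, 0.631, 0.06]
force: [-0.6, 0.9, -0.1]
grip_width: 0.259
```

Request:
drive_tool(series="0 0 0.01 0 0 0 0;0 0 0.015 0 0 0 0;0 0 0.015 0 0 0 0")

```text
time_s: 25.9
eef_pos: [535.0, -70.5, 47.4]
ee_rot: [-0.047, 0.772, 0.631, 0.06]
force: [0.3, 0.5, -0.4]
grip_width: 0.259
```

Request:
drive_tool(series="0 0 0.008 0 0 0 0;0 0 0.012 0 0 0 0;0 0 0.012 0 0 0 0")

```text
time_s: 26.2
eef_pos: [535.1, -70.4, 46.8]
ee_rot: [-0.047, 0.772, 0.631, 0.06]
force: [-4.0, -0.2, 9.5]
grip_width: 0.259
```

Contact. Release and rise along the tool axis, then toward the spanner.

Request:
drive_tool(series="0 0 0 0 0 0 0.35;0 0 0 0 0 0 0.45;0 0 0 0 0 0 0.55;0 0 0 0 0 0 0.6;0 0 0 0 0 0 0.6;0 0 0 0 0 0 0.6")

```text
time_s: 26.8
eef_pos: [535.1, -70.4, 46.7]
ee_rot: [-0.047, 0.772, 0.631, 0.06]
force: [0.3, 0.4, -0.3]
grip_width: 0.605
```

Request:
drive_tool(series="0 0 -0.2 0 0 0 0.6;0 0 -0.5 0 0 0 0.6;0 0 -0.85 0 0 0 0.6;0 0 -1 0 0 0 0.6;0 0 -1 0 0 0 0.6;0 0 -1 0 0 0 0.6")

```text
time_s: 27.4
eef_pos: [530.8, -87.9, 164.7]
ee_rot: [-0.047, 0.772, 0.631, 0.06]
force: [-0.3, 0.4, -0.3]
grip_width: 0.597
```

```bash
python3 - <<'E'
from m import *
p=eyes.capture('top'); F=p['frame'].astype(int); print([(d['rect'],d['confidence']) for d in nets.spot_in('nut',p)],pix(p,(534.1,-71.5,54)))
E
python3 plan.py 480,-345,150,-1.645
```

```text
[] (np.float64(374.25701227844814), np.float64(178.06490816948835))
t 27.5 [530.5 -87.7 163.9] psi -0.2011 z [ 0.031  0.148 -0.988] F [0.5 0.6 0.4] g 0.597
-0.544 0.004 -0.054 -0.055 -0.063 0.721
-0.509 0.197 -0.035 -0.055 -0.063 0.721
-0.408 0.365 -0.012 -0.055 -0.063 0.721
-0.253 0.485 0.010 -0.055 -0.063 0.721
--
```

```bash
python3 plan.py 440,-385,165,-1.667
```

```text
t 27.5 [530.5 -87.7 163.9] psi -0.2011 z [ 0.031  0.148 -0.988] F [0.5 0.6 0.4] g 0.597
-0.637 -0.061 -0.100 -0.055 -0.062 0.731
-0.619 0.174 -0.079 -0.055 -0.062 0.731
-0.517 0.386 -0.053 -0.055 -0.062 0.731
-0.346 0.547 -0.026 -0.055 -0.062 0.731
--
```

Request:
drive_tool(series="-0.637 -0.06 -0.1 -0.055 -0.06 0.73 0.6;-0.637 -0.06 -0.1 -0.055 -0.06 0.73 0.6;-0.637 -0.06 -0.1 -0.055 -0.06 0.73 0.6;-0.637 -0.06 -0.1 -0.055 -0.06 0.73 0.6;-0.637 -0.06 -0.1 -0.055 -0.06 0.73 0.6")

```text
time_s: 28.0
eef_pos: [507.9, -161.5, 163.5]
ee_rot: [-0.038, 0.875, 0.481, 0.046]
force: [0.8, 0.4, 0.3]
grip_width: 0.599
```

Request:
drive_tool(series="-0.62 0.17 -0.08 -0.055 -0.06 0.73 0.6;-0.62 0.17 -0.08 -0.055 -0.06 0.73 0.6;-0.62 0.17 -0.08 -0.055 -0.06 0.73 0.6;-0.62 0.17 -0.08 -0.055 -0.06 0.73 0.6;-0.62 0.17 -0.08 -0.055 -0.06 0.73 0.6")

```text
time_s: 28.5
eef_pos: [485.2, -235.0, 163.5]
ee_rot: [-0.028, 0.948, 0.316, 0.032]
force: [0.2, 0.2, 0.7]
grip_width: 0.599
```

Request:
drive_tool(series="-0.52 0.39 -0.05 -0.055 -0.06 0.73 0.6;-0.52 0.39 -0.05 -0.055 -0.06 0.73 0.6;-0.52 0.39 -0.05 -0.055 -0.06 0.73 0.6;-0.52 0.39 -0.05 -0.055 -0.06 0.73 0.6;-0.52 0.39 -0.05 -0.055 -0.06 0.73 0.6")

```text
time_s: 29.0
eef_pos: [463.6, -309.3, 163.0]
ee_rot: [-0.015, 0.99, 0.141, 0.017]
force: [0.3, -0.0, 0.8]
grip_width: 0.603
```

Request:
drive_tool(series="-0.35 0.55 -0.03 -0.055 -0.06 0.73 0.6;-0.35 0.55 -0.03 -0.055 -0.06 0.73 0.6;-0.35 0.55 -0.03 -0.055 -0.06 0.73 0.6;-0.35 0.55 -0.03 -0.055 -0.06 0.73 0.6;-0.35 0.55 -0.03 -0.055 -0.06 0.73 0.6;-0.35 0.55 -0.03 -0.055 -0.06 0.73 0.6")

```text
time_s: 29.6
eef_pos: [442.0, -383.7, 163.4]
ee_rot: [-0.003, 0.999, -0.04, 0.001]
force: [0.2, 0.1, 0.2]
grip_width: 0.602
```

```bash
python3 plan.py
cat > sp.py <<'E'
from m import *
def span(p,c0,th0,half=100,w=35,z=7,fish=True,gap=40):
    """rectify plane z around c0, long axis dir th0+90deg; 1px=0.5mm"""
    a=np.array([np.cos(th0),np.sin(th0)]); b=np.array([-a[1],a[0]])
    U,Vv=np.meshgrid(np.arange(-w,w,.5),np.arange(-half,half,.5))
    pts=np.array(c0)+U[...,None]*a+Vv[...,None]*b
    mp=np.array([pix(p,(x,y,z),fish) for x,y in pts.reshape(-1,2)],np.float32).reshape(*U.shape,2)
    return cv2.remap(p['frame'],mp[...,0],mp[...,1],cv2.INTER_LINEAR),a,b
def fit(p,c0,th0,thr=None,**k):
    im,a,b=span(p,c0,th0,**k); g=im.min(2).astype(int); m=g>(thr or np.median(g)+45)
    n,lab,st,_=cv2.connectedComponentsWithStats(m.astype(np.uint8)); i=1+st[1:,4].argmax(); m=lab==i
    H,W=m.shape; r=np.where(m.any(1))[0]; r0,r1=r.min(),r.max(); rows=range(r0+(r1-r0)*35//100,r0+(r1-r0)*65//100)
    q=np.array([(y,np.where(m[y])[0].mean(),m[y].sum()) for y in rows if m[y].any()])
    s,o=np.polyfit(q[:,0],q[:,1],1); ym=(r0+r1)/2; u=(s*ym+o-W/2)*.5; v=(ym-H/2)*.5
    cols=np.where(m.any(0))[0]
    print('centre',np.round(np.array(c0)+u*a+v*b,1),'short-axis angle',round(th0-np.arctan(s),4),'len',(r1-r0)*.5,'shank w',q[:,2].mean()*.5,'width',np.ptp(cols)*.5)
    return im
E
python3 - <<'E'
from sp import *
p=eyes.capture('wrist'); im=fit(p,(490.4,-388.4),1.475); save(p,'w9')
cv2.imwrite('pics/s1.png',np.hstack([im[:,:,::-1],np.zeros((400,20,3),np.uint8),p['frame'][:,:,::-1]]))
E
```

```text
t 29.6 [ 442.  -383.7  163.4] psi -1.6501 z [ 0.002  0.005 -1.   ] F [0.2 0.1 0.2] g 0.602
centre [ 489.4 -390.7] short-axis angle 1.4668 len 163.5 shank w 10.591836734693878 width 41.5
```

View pics/s1.png

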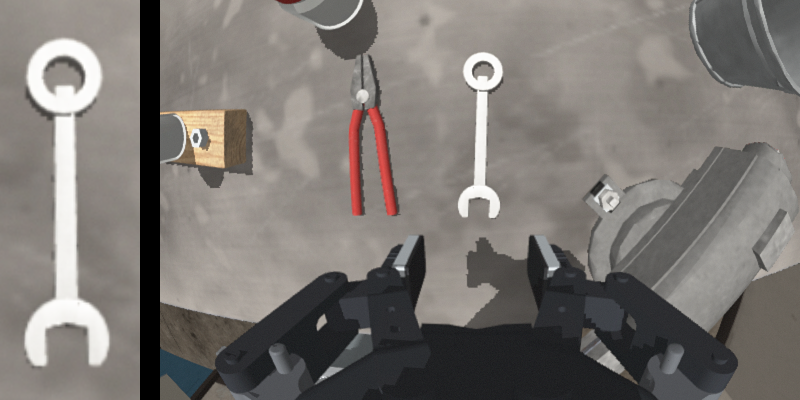

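Nut seen flat on the block. The spanner, 163.5 mm long, is at (489.4,-390.7).

```bash
python3 plan.py 489.4,-390.3,55,-1.675 489.4,-390.3,1.5,-1.675
```

```text
t 29.65 [ 441.9 -383.9  163.4] psi -1.6506 z [ 0.002  0.005 -1.   ] F [ 0.2 -0.5  0.4] g 0.599
0.397 0.027 0.904 -0.011 -0.003 0.049
--
0.000 0.000 0.446 0.000 0.000 0.000
--
```

Request:
drive_tool(series="0.2 0.01 0.3 0 0 0.05 0.5;0.397 0.027 0.6 -0.01 0 0.05 0.5;0.397 0.027 0.9 -0.01 0 0.05 0.5;0.397 0.027 0.9 -0.01 0 0.05 0.5;0.397 0.027 0.9 -0.01 0 0.05 0.5;0.397 0.027 0.9 -0.01 0 0.05 0.5")

```text
time_s: 30.25
eef_pos: [490.0, -391.2, 58.1]
ee_rot: [0.001, 0.999, -0.052, 0.002]
force: [-0.7, 0.5, 0.4]
grip_width: 0.498
```

```bash
python3 plan.py 489.4,-390.3,2,-1.675
```

```text
t 30.25 [ 490.  -391.2   58.1] psi -1.6754 z [ 0.004 -0.003 -1.   ] F [-0.7  0.5  0.4] g 0.498
-0.008 -0.008 0.467 0.004 -0.009 -0.001
--
```

Request:
drive_tool(series="-0.01 -0.01 0.15 0 -0.01 0 0.4;-0.01 -0.01 0.3 0 -0.01 0 0.4;-0.01 -0.01 0.42 0 -0.01 0 0.4;-0.01 -0.01 0.467 0 -0.01 0 0.4;-0.01 -0.01 0.467 0 -0.01 0 0.4;-0.01 -0.01 0.467 0 -0.01 0 0.4")

```text
time_s: 30.85
eef_pos: [489.5, -390.5, 3.0]
ee_rot: [0.002, 0.999, -0.052, 0.0]
force: [-0.1, -0.0, 0.1]
grip_width: 0.404
```

Request:
drive_tool(series="0 0 0 0 0 0 0;0 0 0 0 0 0 0;0 0 0 0 0 0 0;0 0 0 0 0 0 0;0 0 0 0 0 0 0;0 0 0 0 0 0 0;0 0 0 0 0 0 0;0 0 0 0 0 0 0", newtons=60)

```text
time_s: 31.65
eef_pos: [489.9, -390.9, 4.1]
ee_rot: [0.002, 0.999, -0.052, 0.001]
force: [-0.5, 1.2, 5.6]
grip_width: 0.082
```

```bash
python3 plan.py 488,-390,60,-1.675
```

```text
t 31.65 [ 489.9 -390.9    4.1] psi -1.6754 z [ 0.001 -0.005 -1.   ] F [-0.5  1.2  5.6] g 0.082
-0.016 -0.004 -0.465 0.009 -0.003 -0.001
--
```

Width is narrower than the shank (7 vs 12 mm), so the pads are likely on the upper edge. I'll re-grip lower.

Request:
drive_tool(series="0 0 0 0 0 0 0.25;0 0 0 0 0 0 0.25;0 0 0 0 0 0 0.25;0 0 0.02 0 0 0 0.25;0 0 0.03 0 0 0 0.25;0 0 0.03 0 0 0 0.25;0 0 0.03 0 0 0 0.25")

```text
time_s: 32.35
eef_pos: [489.9, -390.9, 0.4]
ee_rot: [0.002, 0.999, -0.052, 0.001]
force: [0.0, -0.2, 0.6]
grip_width: 0.251
```

Request:
drive_tool(series="0 0 0 0 0 0 0;0 0 0 0 0 0 0;0 0 0 0 0 0 0;0 0 0 0 0 0 0;0 0 0 0 0 0 0;0 0 0 0 0 0 0")

```text
time_s: 32.95
eef_pos: [490.0, -390.9, 0.7]
ee_rot: [0.002, 0.999, -0.052, 0.001]
force: [-1.1, 0.9, 5.2]
grip_width: 0.106
```

Request:
drive_tool(series="0 0 -0.1 0 0 0 0;0 0 -0.3 0 0 0 0;-0.02 0 -0.55 0 0 0 0;-0.02 0 -0.66 0 0 0 0;-0.02 0 -0.66 0 0 0 0;-0.02 0 -0.66 0 0 0 0")

```text
time_s: 33.55
eef_pos: [487.2, -389.9, 78.8]
ee_rot: [0.002, 0.999, -0.052, 0.0]
force: [0.4, 0.7, -1.8]
grip_width: 0.105
```

```bash
python3 plan.py 445,-190,80,-0.95 455.4,14.9,60,-0.203
python3 - <<'E'
from sp import *
p=eyes.capture('wrist'); save(p,'w10')
E
```

```text
t 33.55 [ 487.2 -389.9   78.8] psi -1.6754 z [ 0.    -0.004 -1.   ] F [ 0.4  0.7 -1.8] g 0.105
-0.262 -0.810 -0.008 0.004 0.001 -0.725
0.043 -0.850 -0.007 0.004 0.001 -0.725
--
0.532 -0.669 0.083 0.000 0.000 -0.747
0.739 -0.429 0.083 0.000 0.000 -0.747
--
```

View pics/w10.png

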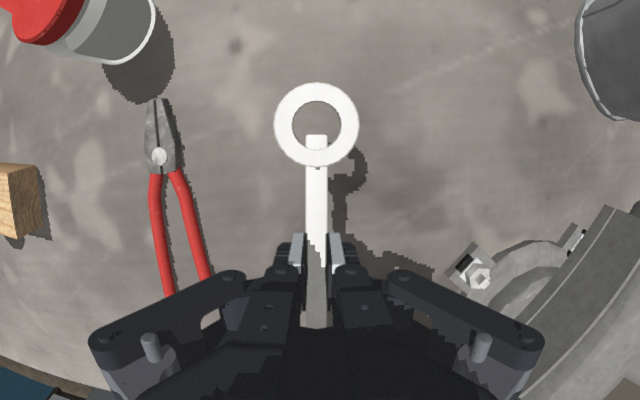

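Spanner held straight and square in the pads.

Request:
drive_tool(series="-0.08 -0.25 0 0 0 -0.22 0;-0.17 -0.55 0 0 0 -0.45 0;-0.262 -0.81 -0.01 0 0 -0.725 0;-0.262 -0.81 -0.01 0 0 -0.725 0;-0.262 -0.81 -0.01 0 0 -0.725 0;-0.262 -0.81 -0.01 0 0 -0.725 0")

```text
time_s: 34.2
eef_pos: [465.9, -290.5, 78.6]
ee_rot: [0.001, 0.992, 0.128, -0.001]
force: [0.1, -0.6, -1.6]
grip_width: 0.106
```

Request:
drive_tool(series="0.01 -0.25 0 0 0 -0.22 0;0.03 -0.55 0 0 0 -0.45 0;0.043 -0.85 -0.01 0 0 -0.725 0;0.043 -0.85 -0.01 0 0 -0.725 0;0.043 -0.85 -0.01 0 0 -0.725 0;0.043 -0.85 -0.01 0 0 -0.725 0")

```text
time_s: 34.8
eef_pos: [445.5, -191.8, 79.6]
ee_rot: [0.001, 0.953, 0.303, -0.001]
force: [-0.4, 0.1, -1.2]
grip_width: 0.106
```

Request:
drive_tool(series="0.17 -0.22 0.02 0 0 -0.22 0;0.35 -0.45 0.05 0 0 -0.45 0;0.53 -0.67 0.08 0 0 -0.747 0;0.53 -0.67 0.08 0 0 -0.747 0;0.53 -0.67 0.08 0 0 -0.747 0;0.53 -0.67 0.08 0 0 -0.747 0")

```text
time_s: 35.4
eef_pos: [451.3, -90.7, 69.7]
ee_rot: [0.002, 0.881, 0.474, -0.001]
force: [-1.0, -0.2, -1.3]
grip_width: 0.103
```

Request:
drive_tool(series="0.24 -0.14 0.02 0 0 -0.22 0;0.5 -0.29 0.05 0 0 -0.45 0;0.74 -0.43 0.08 0 0 -0.747 0;0.74 -0.43 0.08 0 0 -0.747 0;0.74 -0.43 0.08 0 0 -0.747 0;0.74 -0.43 0.08 0 0 -0.747 0")

```text
time_s: 36.0
eef_pos: [457.6, 10.5, 59.9]
ee_rot: [0.002, 0.778, 0.628, -0.001]
force: [0.2, -0.9, -1.7]
grip_width: 0.106
```

```bash
python3 plan.py 455.4,14.9,2.5,-0.203
```

```text
t 36.0 [457.6  10.5  59.9] psi -0.2131 z [ 0.001 -0.004 -1.   ] F [ 0.2 -0.9 -1.7] g 0.106
0.034 -0.027 0.478 0.004 0.007 -0.020
--
```

Request:
drive_tool(series="0.034 -0.027 0.15 0.005 0.01 -0.02 0;0.034 -0.027 0.3 0.005 0.01 -0.02 0;0.034 -0.027 0.42 0.005 0.01 -0.02 0;0.034 -0.027 0.478 0.005 0.01 -0.02 0;0.034 -0.027 0.478 0.005 0.01 -0.02 0;0.034 -0.027 0.478 0.005 0.01 -0.02 0")

```text
time_s: 36.6
eef_pos: [455.8, 14.4, 3.0]
ee_rot: [-0.0, 0.776, 0.631, 0.001]
force: [0.5, -0.0, -1.9]
grip_width: 0.106
```

```bash
python3 plan.py 455.4,14.9,1,-0.203
```

```text
t 36.6 [455.8  14.4   3. ] psi -0.2043 z [ 0.     0.001 -1.   ] F [ 0.5 -0.  -1.9] g 0.106
0.003 -0.004 0.017 0.000 -0.003 -0.003
--
```

Request:
drive_tool(series="0.003 -0.004 0.01 0 0 0 0;0.003 -0.004 0.017 0 0 0 0;0.003 -0.004 0.02 0 0 0 0;0.003 -0.004 0.02 0 0 0 0")

```text
time_s: 37.0
eef_pos: [455.4, 14.9, 0.7]
ee_rot: [-0.0, 0.776, 0.631, 0.001]
force: [0.1, 0.8, -1.4]
grip_width: 0.103
```

Request:
drive_tool(series="0 0 0 0 0 0 0.2;0 0 0 0 0 0 0.3;0 0 0 0 0 0 0.4;0 0 0 0 0 0 0.4;0 0 0 0 0 0 0.4")

```text
time_s: 37.5
eef_pos: [455.3, 14.9, 0.7]
ee_rot: [-0.0, 0.776, 0.631, 0.001]
force: [-1.1, 0.1, -0.2]
grip_width: 0.399
```

Request:
drive_tool(series="0 0 -0.2 0 0 0 0.4;0 0 -0.5 0 0 0 0.4;0 0 -0.85 0 0 0 0.4;0 0 -1 0 0 0 0.4;0 0 -1 0 0 0 0.4;0 0 -1 0 0 0 0.4")

```text
time_s: 38.1
eef_pos: [455.1, 14.8, 120.2]
ee_rot: [-0.0, 0.776, 0.631, 0.001]
force: [0.1, 0.9, 0.0]
grip_width: 0.4
```

```bash
python3 plan.py 452,210,165,0.7 455,388,165,1.563
```

```text
t 38.1 [455.1  14.8 120.2] psi -0.2042 z [ 0.     0.001 -1.   ] F [0.1 0.9 0. ] g 0.4
0.794 -0.178 -0.185 0.001 -0.001 -0.904
0.792 0.187 -0.186 0.001 -0.001 -0.904
--
0.559 0.487 0.000 0.000 0.000 -0.863
0.304 0.677 0.000 0.000 0.000 -0.863
--
```

Request:
drive_tool(series="0.4 -0.09 -0.1 0 0 -0.3 0.7;0.79 -0.18 -0.185 0 0 -0.6 0.7;0.79 -0.18 -0.185 0 0 -0.9 0.7;0.79 -0.18 -0.185 0 0 -0.9 0.7;0.79 -0.18 -0.185 0 0 -0.9 0.7;0.79 -0.18 -0.185 0 0 -0.9 0.7")

```text
time_s: 38.7
eef_pos: [453.0, 111.2, 141.8]
ee_rot: [-0.001, 0.617, 0.787, 0.0]
force: [0.4, -0.3, -0.9]
grip_width: 0.701
```

Request:
drive_tool(series="0.4 0.1 -0.1 0 0 -0.3 1;0.79 0.19 -0.185 0 0 -0.6 1;0.79 0.19 -0.185 0 0 -0.9 1;0.79 0.19 -0.185 0 0 -0.9 1;0.79 0.19 -0.185 0 0 -0.9 1;0.79 0.19 -0.185 0 0 -0.9 1")

```text
time_s: 39.3
eef_pos: [452.7, 207.6, 163.8]
ee_rot: [-0.001, 0.428, 0.904, 0.0]
force: [0.6, 0.2, 0.4]
grip_width: 0.999
```

```bash
python3 plan.py 550,393,165,1.563
```

```text
t 39.3 [452.7 207.6 163.8] psi 0.6858 z [-0.002  0.001 -1.   ] F [0.6 0.2 0.4] g 0.999
0.341 0.803 -0.005 0.000 -0.002 -0.877
-0.032 0.872 -0.005 0.000 -0.002 -0.877
--
```

Request:
drive_tool(series="0.17 0.4 0 0 0 -0.3 1;0.34 0.8 0 0 0 -0.6 1;0.34 0.8 0 0 0 -0.88 1;0.34 0.8 0 0 0 -0.88 1;0.34 0.8 0 0 0 -0.88 1;0.34 0.8 0 0 0 -0.88 1")

```text
time_s: 39.9
eef_pos: [501.1, 298.9, 164.1]
ee_rot: [-0.001, 0.223, 0.975, 0.0]
force: [0.3, 1.1, 0.5]
grip_width: 1.002
```

Request:
drive_tool(series="-0.02 0.4 0 0 0 -0.3 1;-0.03 0.87 0 0 0 -0.6 1;-0.03 0.87 0 0 0 -0.88 1;-0.03 0.87 0 0 0 -0.88 1;-0.03 0.87 0 0 0 -0.88 1;-0.03 0.87 0 0 0 -0.88 1")

```text
time_s: 40.5
eef_pos: [549.7, 390.2, 164.7]
ee_rot: [-0.001, 0.007, 1.0, 0.001]
force: [-0.0, -0.2, -0.1]
grip_width: 1.002
```

```bash
python3 - <<'E'
from m import *
p=eyes.capture('wrist'); F=p['frame'].astype(int); m=(F[...,0]-F[...,2]>35)
u,v=pix(p,(507.5,398.1,20),True); print(u,v)
n,lab,st,_=cv2.connectedComponentsWithStats(m.astype(np.uint8)); i=lab[int(v),int(u)]; print(i,st[i]); c=big(lab==i,0,0); print(rectw(p,c,20,True)); save(p,'w11')
q=eyes.capture('top'); 
import sp
for nm,c0 in (('L',(455.4,14.9)),): sp.fit(q,c0,-0.203,z=7,fish=False,w=27)
E
python3 plan.py
```

```text
323.42385870475243 141.24403409026604
5 [ 301  104   43  122 4681]
(array([531. , 397. ,  38.9, 116.6]), 1.568)
centre [456.8  15.9] short-axis angle -0.2058 len 163.5 shank w 10.678571428571429 width 43.5
t 40.6 [549.8 390.5 164.7] psi 1.5577 z [-0.001  0.001 -1.   ] F [-0.4  0.3 -0.3] g 1.001
```

View pics/w11.png

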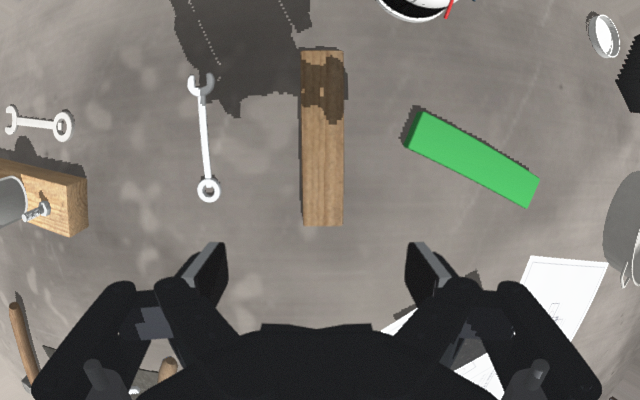

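Offcut spans rows 49–226 and columns 301–344, and the green decoy is well clear. The placed spanner measures (456.8,15.9), angle −0.206, as wanted.

Run:
```python
from h import *
import plan
p=eyes.capture('wrist'); a=at(p,322,226,20,True); b=at(p,322,50,20,True); print(a,b,(a+b)/2,np.linalg.norm(a-b))
x=((a+b)/2)[0]*.5+507.5*.5; print(x)
plan.plan([(x,397.3,75,1.566),(x,397.3,5,1.566)])
```

```text
[590.18245426 396.39203896] [422.21029111 397.98628801] [506.19637269 397.18916348] 167.9797286067049
506.84818634365104
0.357 0.050 0.748 0.002 -0.003 -0.015
--
0.000 0.000 0.583 0.000 0.000 0.000
--
```

Request:
drive_tool(series="0.18 0.03 0.25 0 0 -0.015 0.75;0.357 0.05 0.5 0 0 -0.015 0.75;0.357 0.05 0.75 0 0 -0.015 0.75;0.357 0.05 0.75 0 0 -0.015 0.75;0.357 0.05 0.75 0 0 -0.015 0.75;0.357 0.05 0.75 0 0 -0.015 0.75")

```text
time_s: 41.25
eef_pos: [508.1, 397.5, 76.8]
ee_rot: [0.001, 0.003, 1.0, 0.001]
force: [-0.3, 0.5, 0.9]
grip_width: 0.749
```

```bash
python3 plan.py 506.8,397.3,4,1.566
```

```text
t 41.25 [508.1 397.5  76.8] psi 1.5651 z [ 0.001  0.003 -1.   ] F [-0.3  0.5  0.9] g 0.749
0.011 -0.003 0.607 0.005 0.003 -0.002
--
```

Request:
drive_tool(series="0.01 0 0.2 0 0 0 0.75;0.01 0 0.4 0 0 0 0.75;0.01 0 0.55 0.005 0 0 0.75;0.01 0 0.607 0.005 0 0 0.75;0.01 0 0.607 0.005 0 0 0.75;0.01 0 0.607 0.005 0 0 0.75")

```text
time_s: 41.85
eef_pos: [507.9, 398.1, 5.5]
ee_rot: [0.002, 0.003, 1.0, 0.001]
force: [-0.1, -0.2, -0.3]
grip_width: 0.75
```

Request:
drive_tool(series="0 0 0 0 0 0 0.2;0 0 0 0 0 0 0.2;0 0 0 0 0 0 0.2;0 0 0 0 0 0 0.2;0 0 0 0 0 0 0.2;0 0 0 0 0 0 0.2;0 0 0 0 0 0 0.2;0 0 0 0 0 0 0.2", newtons=50)

```text
time_s: 42.65
eef_pos: [508.7, 398.5, 7.3]
ee_rot: [0.003, 0.003, 1.0, 0.001]
force: [-0.8, -0.8, 7.6]
grip_width: 0.45
```

```bash
python3 plan.py 506.8,397.3,90,1.566
```

```text
t 42.65 [508.7 398.5   7.3] psi 1.5649 z [ 0.006  0.003 -1.   ] F [-0.8 -0.8  7.6] g 0.45
0.012 -0.008 -0.689 0.005 0.012 -0.002
--
```

Request:
drive_tool(series="0 0 -0.15 0 0 0 0.2;0 0 -0.4 0 0 0 0.2;0.01 0 -0.7 0 0.01 0 0.2;0.01 0 -0.8 0 0.01 0 0.2;0.01 0 -0.8 0 0.01 0 0.2;0.01 0 -0.8 0 0.01 0 0.2")

```text
time_s: 43.25
eef_pos: [506.4, 397.9, 101.8]
ee_rot: [-0.0, 0.003, 1.0, 0.001]
force: [0.1, 0.2, -1.6]
grip_width: 0.453
```

```bash
python3 plan.py 643,185,100,0.2 638.7,-24.9,60,-0.203
```

```text
t 43.25 [506.4 397.9 101.8] psi 1.5648 z [-0.001  0.002 -1.   ] F [ 0.1  0.2 -1.6] g 0.453
-0.383 -0.589 0.004 0.001 -0.001 0.910
-0.603 -0.361 0.004 0.001 -0.001 0.910
-0.700 -0.059 0.005 0.001 -0.001 0.910
--
-0.854 -0.191 0.167 0.000 0.000 0.403
-0.875 -0.017 0.167 0.000 0.000 0.403
--
```

Request:
drive_tool(series="-0.1 -0.15 0 0 0 0.22 0.2;-0.2 -0.3 0 0 0 0.45 0.2;-0.3 -0.45 0 0 0 0.7 0.2;-0.38 -0.59 0 0 0 0.91 0.2;-0.38 -0.59 0 0 0 0.91 0.2;-0.38 -0.59 0 0 0 0.91 0.2;-0.38 -0.59 0 0 0 0.91 0.2")

```text
time_s: 43.95
eef_pos: [550.8, 327.5, 100.7]
ee_rot: [-0.001, 0.227, 0.974, 0.0]
force: [0.2, -0.6, -1.8]
grip_width: 0.454
```

Request:
drive_tool(series="-0.15 -0.09 0 0 0 0.22 0.2;-0.3 -0.18 0 0 0 0.45 0.2;-0.45 -0.27 0 0 0 0.7 0.2;-0.6 -0.36 0 0 0 0.91 0.2;-0.6 -0.36 0 0 0 0.91 0.2;-0.6 -0.36 0 0 0 0.91 0.2;-0.6 -0.36 0 0 0 0.91 0.2")

```text
time_s: 44.65
eef_pos: [595.5, 258.0, 100.3]
ee_rot: [-0.002, 0.44, 0.898, 0.0]
force: [0.2, 0.3, -0.6]
grip_width: 0.449
```

Request:
drive_tool(series="-0.17 -0.02 0 0 0 0.22 0.2;-0.35 -0.03 0 0 0 0.45 0.2;-0.52 -0.05 0 0 0 0.7 0.2;-0.7 -0.06 0 0 0 0.91 0.2;-0.7 -0.06 0 0 0 0.91 0.2;-0.7 -0.06 0 0 0 0.91 0.2;-0.7 -0.06 0 0 0 0.91 0.2")

```text
time_s: 45.35
eef_pos: [640.6, 188.6, 100.1]
ee_rot: [-0.002, 0.63, 0.777, -0.0]
force: [0.2, 0.0, -1.4]
grip_width: 0.452
```

```bash
python3 plan.py 643,-24.9,80,-0.203 638.7,-24.9,8.5,-0.203
```

```text
t 45.35 [640.6 188.6 100.1] psi 0.2086 z [-0.003  0.002 -1.   ] F [ 0.2  0.  -1.4] g 0.452
-0.873 -0.174 0.082 -0.003 -0.002 0.412
-0.890 0.008 0.083 -0.003 -0.002 0.412
--
-0.007 -0.035 0.596 0.000 0.000 0.000
--
```

Request:
drive_tool(series="-0.3 -0.06 0.03 0 0 0.15 0.2;-0.6 -0.12 0.06 0 0 0.3 0.2;-0.87 -0.174 0.08 0 0 0.41 0.2;-0.87 -0.174 0.08 0 0 0.41 0.2;-0.87 -0.174 0.08 0 0 0.41 0.2;-0.87 -0.174 0.08 0 0 0.41 0.2")

```text
time_s: 45.95
eef_pos: [641.6, 83.7, 90.5]
ee_rot: [-0.002, 0.705, 0.709, -0.0]
force: [-0.1, 0.2, -0.7]
grip_width: 0.452
```

Request:
drive_tool(series="-0.3 0 0.03 0 0 0.15 0.2;-0.6 0 0.06 0 0 0.3 0.2;-0.89 0.01 0.08 0 0 0.41 0.2;-0.89 0.01 0.08 0 0 0.41 0.2;-0.89 0.01 0.08 0 0 0.41 0.2;-0.89 0.01 0.08 0 0 0.41 0.2")

```text
time_s: 46.55
eef_pos: [643.5, -21.3, 80.8]
ee_rot: [-0.002, 0.773, 0.634, -0.0]
force: [0.6, -0.7, -1.5]
grip_width: 0.448
```

```bash
python3 plan.py 638.7,-24.9,9,-0.203
```

```text
t 46.55 [643.5 -21.3  80.8] psi -0.1961 z [-0.003  0.002 -1.   ] F [ 0.6 -0.7 -1.5] g 0.448
-0.038 -0.032 0.598 -0.006 -0.003 0.014
--
```

Request:
drive_tool(series="-0.038 -0.03 0.15 -0.006 0 0.014 0.2;-0.038 -0.03 0.3 -0.006 0 0.014 0.2;-0.038 -0.03 0.45 -0.006 0 0.014 0.2;-0.038 -0.03 0.56 -0.006 0 0.014 0.2;-0.038 -0.03 0.595 -0.006 0 0.014 0.2;-0.038 -0.03 0.595 -0.006 0 0.014 0.2;-0.038 -0.03 0.595 -0.006 0 0.014 0.2")

```text
time_s: 47.25
eef_pos: [639.2, -24.6, 10.0]
ee_rot: [-0.0, 0.775, 0.632, 0.001]
force: [0.6, -0.2, -1.7]
grip_width: 0.45
```

```bash
python3 plan.py 638.7,-24.9,7,-0.203
```

```text
t 47.25 [639.2 -24.6  10. ] psi -0.2026 z [ 0.001  0.002 -1.   ] F [ 0.6 -0.2 -1.7] g 0.45
-0.003 -0.003 0.025 0.001 -0.004 0.001
--
```

Request:
drive_tool(series="-0.003 -0.003 0.01 0 0 0 0.2;-0.003 -0.003 0.02 0 0 0 0.2;-0.003 -0.003 0.025 0 0 0 0.2;-0.003 -0.003 0.025 0 0 0 0.2")

```text
time_s: 47.65
eef_pos: [639.8, -25.2, 8.2]
ee_rot: [0.001, 0.775, 0.632, 0.002]
force: [4.5, -0.6, 3.9]
grip_width: 0.448
```

Request:
drive_tool(series="0 0 0 0 0 0 0.55;0 0 0 0 0 0 0.65;0 0 0 0 0 0 0.7;0 0 0 0 0 0 0.7;0 0 0 0 0 0 0.7")

```text
time_s: 48.15
eef_pos: [639.9, -25.2, 8.2]
ee_rot: [0.001, 0.775, 0.632, 0.002]
force: [2.3, -0.7, 0.5]
grip_width: 0.698
```

Request:
drive_tool(series="0 0 -0.2 0 0 0 0.7;0 0 -0.5 0 0 0 0.7;0 0 -0.85 0 0 0 0.7;0 0 -1 0 0 0 0.7;0 0 -1 0 0 0 0.7;0 0 -1 0 0 0 0.7")

```text
time_s: 48.75
eef_pos: [638.7, -25.2, 127.1]
ee_rot: [0.0, 0.775, 0.632, 0.001]
force: [-0.1, 0.0, -0.7]
grip_width: 0.701
```

Request:
drive_tool(series="0 0 -0.4 0 0 0 0.7;0 0 -0.8 0 0 0 0.7;0 0 -1 0 0 0 0.7;0 0 -1 0 0 0 0.7;0 0 -1 0 0 0 0.7;0 0 -1 0 0 0 0.7")

```text
time_s: 49.35
eef_pos: [637.8, -25.2, 244.3]
ee_rot: [-0.002, 0.775, 0.632, -0.0]
force: [-0.1, -0.0, 0.3]
grip_width: 0.701
```

```bash
python3 plan.py
python3 - <<'E'
from m import *
q=eyes.capture('top'); F=q['frame'].astype(int); m=F[...,0]-F[...,2]>35
u,v=map(int,pix(q,(639.1,-23,20))); n,lab,st,_=cv2.connectedComponentsWithStats(m.astype(np.uint8)); i=lab[v,u]; c=big(lab==i,0,0); print('offcut',rectw(q,c,20))
save(q,'top9',(290,110,430,230),5)
E
```

```text
t 49.35 [637.8 -25.2 244.3] psi -0.2026 z [-0.002  0.002 -1.   ] F [-0.1 -0.   0.3] g 0.701
offcut (array([ 513.5,   82.3, 1299.3, 2182.5]), 0.019)
```

View pics/top9.png

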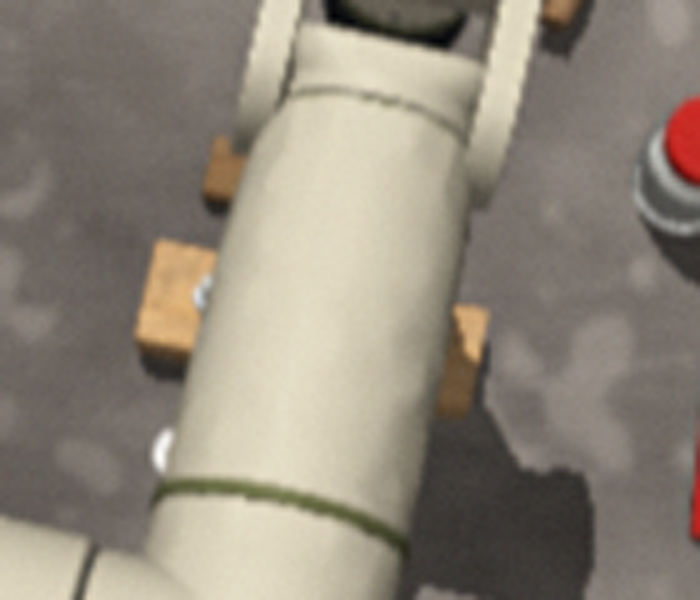

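The arm hides the scene, so I'll swing it to the left for the final check.

Request:
drive_tool(series="0.5 -0.3 0 0 0 0 0.7;0.95 -0.5 0 0 0 0 0.7;0.95 -0.5 0 0 0 0 0.7;0.95 -0.5 0 0 0 0 0.7;0.95 -0.5 0 0 0 0 0.7")

```text
time_s: 49.9
eef_pos: [601.9, 98.7, 244.0]
ee_rot: [-0.002, 0.775, 0.632, -0.001]
force: [0.2, -0.5, 0.9]
grip_width: 0.695
```

Request:
drive_tool(series="0.5 -0.3 0 0 0 0 0.7;0.95 -0.5 0 0 0 0 0.7;0.95 -0.5 0 0 0 0 0.7;0.95 -0.5 0 0 0 0 0.7;0.95 -0.5 0 0 0 0 0.7")

```text
time_s: 50.4
eef_pos: [566.3, 221.4, 243.7]
ee_rot: [-0.002, 0.775, 0.632, -0.001]
force: [0.5, 0.5, -0.1]
grip_width: 0.699
```

Request:
drive_tool(series="0.5 -0.3 0 0 0 0 0.7;0.95 -0.6 0 0 0 0 0.7;0.95 -0.6 0 0 0 0 0.7;0.95 -0.6 0 0 0 0 0.7;0.95 -0.6 0 0 0 0 0.7;0.95 -0.6 0 0 0 0 0.7")

```text
time_s: 51.0
eef_pos: [519.8, 345.6, 243.8]
ee_rot: [-0.002, 0.776, 0.631, -0.001]
force: [0.1, -0.1, -0.7]
grip_width: 0.699
```

```bash
python3 plan.py
python3 - <<'E'
from m import *
import sp
q=eyes.capture('top'); F=q['frame'].astype(int); m=F[...,0]-F[...,2]>35
n,lab,st,_=cv2.connectedComponentsWithStats(m.astype(np.uint8))
for nm,P in (('offcut',(639.1,-23,20)),):
    u,v=map(int,pix(q,P)); c=big(lab==lab[v,u],0,0); print(nm,rectw(q,c,20))
sp.fit(q,(455.4,14.9),-0.203,z=7,fish=False,w=27)
for nm,P in (('jar',(548,-4.2,131)),('bolt',(561.9,63.1,83)),('nut',(534.1,-71.5,54))): print(nm,np.round(pix(q,P),1))
save(q,'top10',(300,115,430,225),6)
E
```

```text
t 51.0 [519.8 345.6 243.8] psi -0.2048 z [-0.004  0.001 -1.   ] F [ 0.1 -0.1 -0.7] g 0.699
offcut (array([640.9, -20.2,  41.4, 169.4]), -0.199)
centre [456.7  15.7] short-axis angle -0.2062 len 163.0 shank w 10.577319587628866 width 43.5
jar [354.4 167.5]
bolt [331.4 166.6]
nut [374.3 178.1]
```

View pics/top10.png

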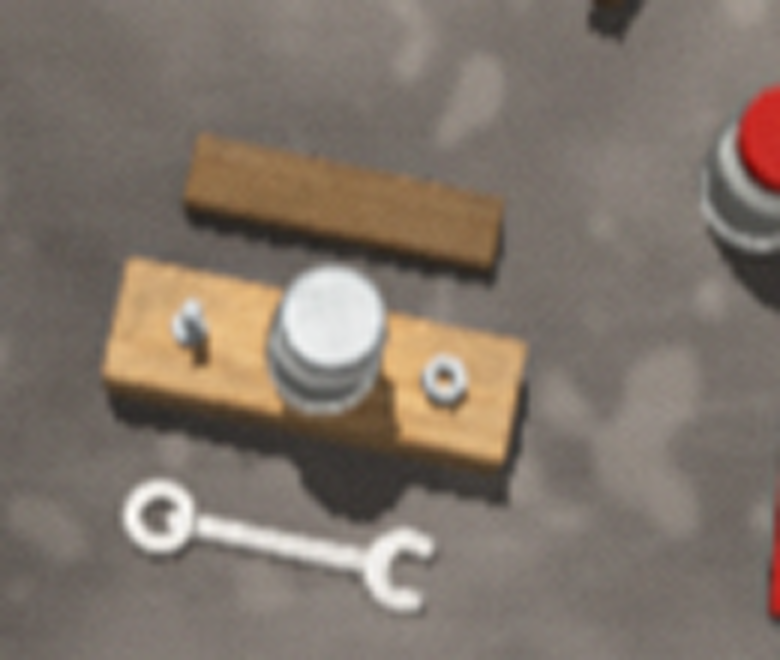

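Everything is in place, so I'm handing in.

```bash
python3 -c "
from rig import ctrl
print(ctrl.finish_job())"
```

```text
the job is handed in; nothing more can be done
None
```

The kit is set out as asked, in the order asked, and handed in at about 51 s of the 122 s allowed. The hand-in itself returned no verdict.

These figures come from the final top picture, with the arm clear of everything. They are held against the block at (548, −4), turned −0.203 rad:

| Thing | Where it ended up |
|---|---|
| Jar | Stands in the middle of the block, within about 2 mm. |
| Bolt | Stands upright on its head, midway between the jar and the left end. |
| Nut | Lies flat midway between the jar and the right end, within 1 px of its aim point. |
| Large spanner | In front, centred at (456.7, 15.7), angle −0.206, about 4 cm from the block. |
| Offcut | Behind, centred at (640.9, −20.2), angle −0.199, about 4 cm from the block and 2–3 mm off centre along it. |

- **Left where they were:** I did not touch the smaller spanner, the pliers, the red-lidded jar or the green piece.
- **Spanner grip:** the first grip read too narrow (about 7 mm on a 12 mm shank), so I opened, went lower and gripped again before lifting. The second read about 9 mm but held straight.
- **Checks that failed or disagreed:** the network missed the nut in the top view, so I checked it by eye. A second nut measurement was spoiled by shadow and I did not use it. An early final measurement of the offcut failed because the arm was in the way, so I repeated it. Two estimates of the block's position along its length differed by about 3 mm, and I aimed between them.

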